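# Make up two watch-repair job trays

### The job

Make up the two job trays for the watch bench: the large press die and the steel movement clamp go into the two-compartment tray, one to each compartment; in the three-compartment tray the small press die goes in the middle compartment and the wooden holder and the lidded tin in the two end ones, either way round. Set each piece down gently, not dropped, upright and flat on the floor of its compartment, and leave the loupe, the glass dish and the screwdriver where they are.

Things in the scene. Friction and masses are not known exactly. Their poses are not given: they have to be found in the camera images.
- tray3: Grey plastic job tray with three equal compartments in a row, 68 mm along its own x, 198 mm along its own y; does not move. Origin: centre of its underside, z up. Floor 3 mm thick, all walls 3 mm thick and 9 mm high above the bench. Each compartment is 62 x 62 mm inside; their centres lie at y = -65, 0 and +65 mm, x = 0 in its frame.
- tray2: Grey plastic job tray with two equal compartments in a row, 68 mm along its own x, 133 mm along its own y; does not move. Origin: centre of its underside, z up. Floor 3 mm thick, all walls 3 mm thick and 9 mm high above the bench. Each compartment is 62 x 62 mm inside; their centres lie at y = -32.5 and +32.5 mm, x = 0 in its frame.
- large_die: Large case-press die: slate-grey nylon round disc, 46 mm diameter, 30 mm high, dished top with a centre hole, straight sides, about 60 g. It stands in the stock row, which runs roughly along the bench (world y) nearer the robot than the trays, neighbours 99 mm or more apart centre to centre. Origin: centre of its underside, z up.
- small_die: Small case-press die: same slate-grey nylon and shape as the large one, 30 mm diameter, 30 mm high, about 30 g. It stands in the stock row, which runs roughly along the bench (world y) nearer the robot than the trays, neighbours 99 mm or more apart centre to centre. Origin: centre of its underside, z up.
- wood_holder: Wooden watch-movement holder: brown round block, 38 mm diameter, 28 mm high, darker flat disc on its top, about 40 g. It stands in the stock row, which runs roughly along the bench (world y) nearer the robot than the trays, neighbours 99 mm or more apart centre to centre. Origin: centre of its underside, z up.
- tin: Round aluminium parts tin with its lid on: 40 mm diameter, 30 mm high, shut, about 50 g. It stands in the stock row, which runs roughly along the bench (world y) nearer the robot than the trays, neighbours 99 mm or more apart centre to centre. Origin: centre of its underside, z up.
- clamp: Steel movement clamp: rectangular block, 44 mm along its own x, 28 mm along its own y, 28 mm high overall; solid to 22 mm height, above that a 10 mm wide jaw at each x end. Best held across its 28 mm width below 22 mm height. About 180 g; fits a compartment at any yaw. It stands in the stock row, which runs roughly along the bench (world y) nearer the robot than the trays, neighbours 99 mm or more apart centre to centre. Origin: centre of its underside, z up.
- loupe: Bystander: black conical eye loupe, 34 mm diameter, 34 mm high. Leave it alone. It stands in the stock row, which runs roughly along the bench (world y) nearer the robot than the trays, neighbours 99 mm or more apart centre to centre. Origin: centre of its underside, z up.
- dish: Bystander: round glass dish with a clear lid, 55 mm diameter, 24 mm high with its knob. Leave it alone. It stands in the stock row, which runs roughly along the bench (world y) nearer the robot than the trays, neighbours 99 mm or more apart centre to centre. Origin: centre of its underside, z up.
- screwdriver: Bystander: black-handled screwdriver 150 mm long lying on the bench between the two trays, along its own x, handle towards the robot, handle 26 mm thick. Origin: on the bench under the middle of its length. Leave it alone.

How it is judged:
By the outcome, as a careful person would: the job done as asked, in the order asked, and still so for the second after the job is handed in, with the robot touching nothing.
It also fails if it takes over 120 s, if anything falls off the work surface, if the arm or the gripper's body presses on something with over 40 N, if the wrist force passes 120 N, or if a joint passes its speed limit or range.

### The arm

A 7-joint arm with a two-finger parallel gripper is mounted at the origin on the work surface. World frame = base frame: x ahead of the robot, y to its left, z up, the work surface at z = 0. Lengths are in m, angles in rad, forces in N, time in s.
With the tool pointing down it reaches from about 0.4 to 0.85 m from the base axis. Payload 4.4 kg.
Tool frame: the origin (TCP) lies midway between the tips of the shut fingers; the grasp point (between the pads) lies 19 mm behind it; x points along the fingers, y is the direction in which the jaws open and shut, and the axes are right-handed (so a half turn about x gives the same grasp; the last joint's range is limited). The gripper opens to 94 mm and grips with 3 to 60 N. Pads are 16 mm wide; open, the fingers measure 119 mm over their backs; the gripper's body (75 mm by 177 mm) begins 78 mm behind the grasp point.
Start: joints at [-1.17, 0.628, 0.038, 1.517, -0.027, 0.996, -0.02], TCP at [0.292, 0.58, 0.205] pointing down, gripper open.
Joint ranges: [-3.06, 3.06], [-0.37, 2.12], [-1.25, 1.32], [0.18, 2.47], [-1.1, 4.24], [0.23, 1.98], [-2.94, 2.94]. Speed limits (rad/s): [2.57, 2.57, 3.14, 3.14, 3.14, 3.14, 3.14].

### API

Orientations are given as a rotation vector (axis times angle).
In Python, from plant import env, eyes gives the robot as it stands. The module is installed in compiled form; this text tells all that it offers.
- The arm moves only by the shell command python3 -m inch 'ROWS'. ROWS is JSON, a list of rows, each a list of 3 entries, a list of its own where there are three numbers: the opening in per cent of the stroke, from 0 (shut) to 100 (fully open), then the shift along the tool's x, y, z in cm, then the turn, a rotation vector about the tool's x, y, z in rad. A call has 1 to 5 rows; each row is the pose to reach, as a shift and turn from the pose commanded when the call began, along the tool's axes at that moment; what a row does not reach only later rows make up. A row lasts 1/8 s, in which the tool goes at most 62.5 mm and 10.7 degrees, less where a joint would pass 70% of its speed; a pose out of reach is approached as far as the arm can. A call with a gripper value outside its range is refused whole. The fingers move at their own pace and stop on an object; the grip force is fixed at half the most. Time passes only in rows, so rows that repeat a pose let the fingers close. It gives the time, the measured TCP pose, the force and the opening at its end, in the units of the state.
- env.state(): the state, without advancing time (a new reading comes with each control period).
- eyes.read_camera(name): name is "side" or "top"; returns the picture (480x640x3 uint8, red, green, blue); there is no depth.
- eyes.camera_model(name): a dict with "K" (3x3 intrinsics, pixels), "cam_to_world" (4x4, takes a point from camera to world coordinates). Camera axes: x right, y up, looking along -z (the intrinsics and any distortion apply to the point x, -y, -z); pixel columns grow to the right and rows downward; lengths in m; the calibration is good to about 2 mm. A picture is of the moment at which its call begins. camera_model takes no time and is no camera call.
- env.sign_off(): hands the job in, once; it reports no verdict.
The state is a dict: "t": time; "joint_pos": joint angles; "joint_velocities": joint speeds; "tau": joint torques, N m; "ee_pos": TCP position; "ee_rot": TCP orientation; "wrist_force": force on the tool from outside, world axes, zero at the start; "wrist_torque": the same for the moment, N m; "gripper_width": finger opening in m.
Only numpy, scipy, OpenCV 4.12 (cv2) and the standard library are available. Lean on these libraries where they do the work, as an engineer would, in place of code of your own. Each camera call takes 0.05 s, during which the arm holds its last target.

## Working session

There is one attempt and no reset: what is moved stays moved. The work goes in short steps, Python scripts to look and compute and a shell command to move; the robot and the scene stay as the last step left them, time stands still between calls to the robot, and variables do not carry over. Pictures are saved under pics/ and viewed, and the job is handed in when it is done.

```bash
mkdir -p pics; python3 - <<'E'
from plant import env, eyes
import cv2, numpy as np
for n in ("top","side"):
    im=eyes.read_camera(n); cv2.imwrite(f"pics/{n}0.png",im[:,:,::-1])
    m=eyes.camera_model(n); print(n,{k:np.round(v,4).tolist() if hasattr(v,'__len__') and not isinstance(v,str) else v for k,v in m.items()})
print(env.state())
E
```

```text
top {'K': [[534.901, 0.0, 318.2212], [0.0, 534.901, 234.067], [0.0, 0.0, 1.0]], 'cam_to_world': [[0.0009, 0.9915, -0.1304, 0.3939], [-1.0, 0.0019, 0.0071, -0.0062], [0.0073, 0.1304, 0.9914, 1.0907], [0.0, 0.0, 0.0, 1.0]]}
side {'K': [[606.4508, 0.0, 320.2825], [0.0, 606.4508, 235.6072], [0.0, 0.0, 1.0]], 'cam_to_world': [[0.9829, 0.0999, -0.1548, 0.3382], [-0.1828, 0.6329, -0.7524, -0.952], [0.0228, 0.7678, 0.6403, 0.8547], [0.0, 0.0, 0.0, 1.0]]}
{'t': 0.1, 'joint_pos': array([-1.16979121,  0.62922133,  0.03843964,  1.51819373, -0.02699809,
        0.99630893, -0.01995459]), 'joint_velocities': array([-0.0004924 , -0.00133242,  0.00055956, -0.00102262, -0.00065043,
       -0.00134149, -0.00150936]), 'tau': array([ 2.45640906e-03, -5.50792265e+01,  1.14737615e+00, -1.87117267e+01,
       -5.21342468e-02,  1.92860834e-02,  5.04831871e-05]), 'ee_pos': array([0.29223974, 0.5799721 , 0.20469067]), 'ee_rot': array([ 0.36475719,  1.53999905, -0.36724588]), 'wrist_force': array([ 0.41430418,  0.38241409, -0.02564488]), 'wrist_torque': array([ 0.00733065,  0.0902356 , -0.02153205]), 'gripper_width': 0.09413721778802989}
```

View pics/top0.png

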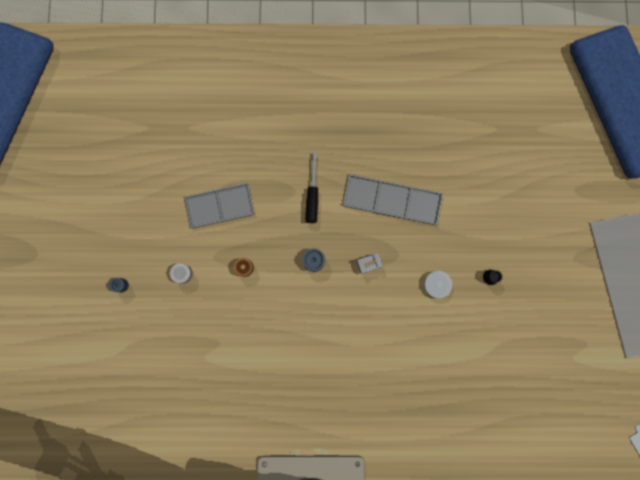

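View pics/side0.png

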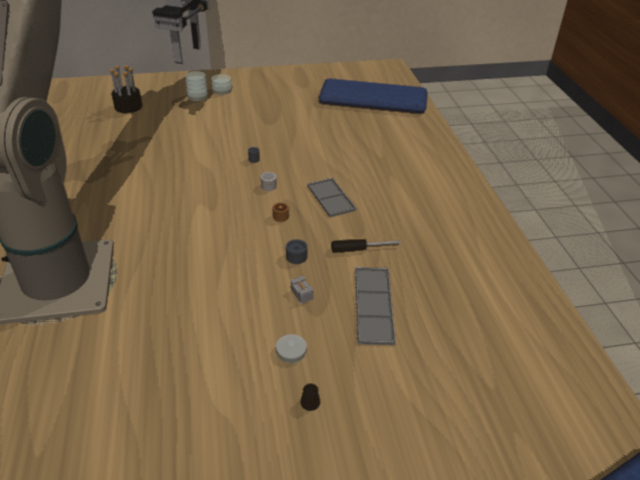

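The top view shows, left to right: small die (118,285), tin (180,273), holder (244,267), large die (314,260), clamp (370,263), dish (438,285) and loupe (492,277). tray2 is at (219,206) and tray3 at (392,200). I'll zoom in to measure more accurately.

```bash
python3 - <<'E'
import cv2
a=cv2.imread('pics/top0.png')
cv2.imwrite('pics/ta.png',cv2.resize(a[160:310,90:290],None,fx=4,fy=4,interpolation=cv2.INTER_CUBIC))
cv2.imwrite('pics/tb.png',cv2.resize(a[160:310,280:480],None,fx=4,fy=4,interpolation=cv2.INTER_CUBIC))
b=cv2.imread('pics/side0.png')
cv2.imwrite('pics/sa.png',cv2.resize(b[140:290,230:430],None,fx=4,fy=4,interpolation=cv2.INTER_CUBIC))
cv2.imwrite('pics/sb.png',cv2.resize(b[230:380,230:430],None,fx=4,fy=4,interpolation=cv2.INTER_CUBIC))
E
```

```text
(no output)
```

View pics/ta.png

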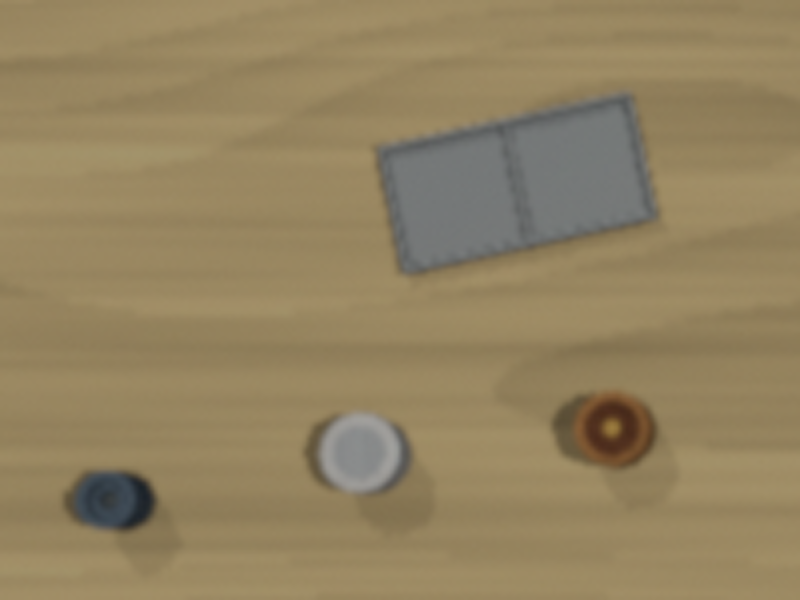

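View pics/tb.png

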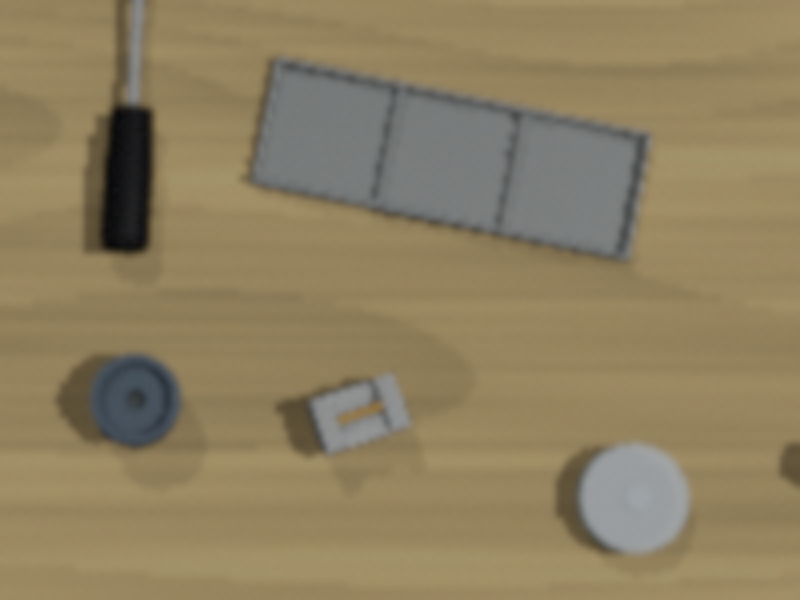

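View pics/sa.png

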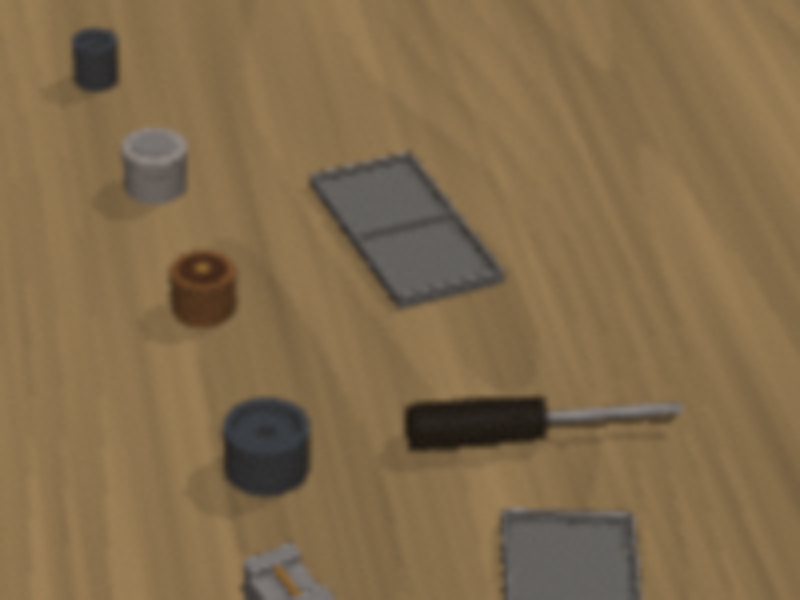

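View pics/sb.png

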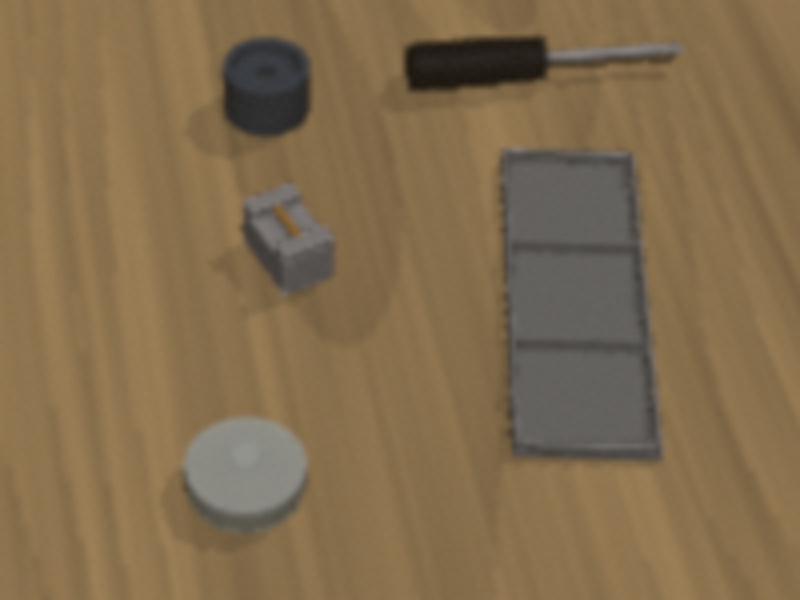

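```bash
cat > h.py <<'E'
import numpy as np
from plant import env, eyes
from scipy.spatial.transform import Rotation as R
def ray(n,p,z):
    m=eyes.camera_model(n);K=np.array(m['K']);T=np.array(m['cam_to_world'])
    d=np.linalg.solve(K,[p[0],p[1],1]);d=T[:3,:3]@(d*[1,-1,-1]);o=T[:3,3]
    return (o+d*(z-o[2])/d[2])[:2]
def proj(n,P):
    m=eyes.camera_model(n);K=np.array(m['K']);T=np.array(m['cam_to_world'])
    c=(np.asarray(P)-T[:3,3])@T[:3,:3]; c=c*[1,-1,-1]; q=c@K.T; return q[...,:2]/q[...,2:]
def zm(off,p,f=4): return (off[0]+(p[0]+.5)/f-.5, off[1]+(p[1]+.5)/f-.5)
E
python3 - <<'E'
from h import *
A=(90,160);B=(280,160);C=(230,140);D=(230,230)
for n,t,s,z in [('small',(A,(107,499)),(C,(95,41)),.03),('tin',(A,(360,452)),(C,(155,146)),.03),('wood',(A,(613,428)),(C,(203,270)),.028),('large',(B,(135,399)),(C,(267,428)),.03)]:
    print(n,ray('top',zm(*t),z).round(4),ray('side',zm(*s),z).round(4))
def quad(l,cam,off,ps,z):
    q=np.array([ray(cam,zm(off,p),z) for p in ps]);print(l,cam,q.mean(0).round(4),'sides',np.linalg.norm(np.roll(q,-1,0)-q,axis=1).round(4),'yaws',np.degrees([np.arctan2(*(v[::-1])) for v in np.roll(q,-1,0)-q]).round(1))
quad('t2','top',A,[(379,146),(631,94),(657,217),(405,273)],.009)
quad('t2','side',C,[(310,178),(411,152),(503,277),(400,305)],.009)
quad('t3','top',B,[(275,59),(648,133),(628,260),(250,183)],.009)
quad('t3','side',D,[(503,151),(632,154),(660,457),(514,453)],.009)
quad('cl','top',B,[(309,400),(394,374),(411,424),(328,454)],.028)
quad('cl','side',D,[(245,202),(291,183),(333,237),(283,261)],.028)
E
```

```text
small [0.4327 0.3838] [0.4315 0.3786]
tin [0.456  0.2602] [0.4552 0.2555]
wood [0.4682 0.1357] [0.4676 0.1318]
large [ 0.4827 -0.0042] [ 0.482  -0.0103]
t2 top [0.5956 0.1893] sides [0.1318 0.0659 0.1312 0.0677] yaws [ -77.9 -167.3  102.9   13.2]
t2 side [0.594  0.1813] sides [0.0685 0.1353 0.0659 0.1344] yaws [  15.3  -78.3 -165.4  102.7]
t3 top [ 0.6088 -0.1661] sides [0.1961 0.0674 0.1974 0.0666] yaws [-101.3  169.6   78.4  -11.5]
t3 side [ 0.6074 -0.1739] sides [0.0663 0.2002 0.0658 0.1998] yaws [ -11.1 -101.8  168.5   78.3]
cl top [ 0.476  -0.1165] sides [0.0445 0.0263 0.0441 0.0284] yaws [ -72.9 -162.   109.8   18.9]
cl side [ 0.4751 -0.1211] sides [0.0262 0.0427 0.0289 0.0444] yaws [  21.7  -71.  -155.3  105.6]
```

```bash
cat >> h.py <<'E'
def go(x=None,y=None,z=None,yaw=None,cmd=None):
    """print total shift (cm, tool axes) and turn to reach TCP xyz, jaw axis (tool y) yaw in deg, pointing down; base = measured pose"""
    s=env.state();p=s['ee_pos'];r=R.from_rotvec(s['ee_rot'])
    t=np.array([p[i] if v is None else v for i,v in enumerate((x,y,z))])
    M=r.as_matrix();print('t',round(s['t'],2),'pos',p.round(4),'jawyaw',np.degrees(np.arctan2(M[1,1],M[0,1])).round(1),'w',round(s['gripper_width'],4),'F',s['wrist_force'].round(1), 'q7',s['joint_pos'].round(2))
    print('axes x',M[:,0].round(3),'y',M[:,1].round(3),'z',M[:,2].round(3))
    print('shift cm',(M.T@(t-p)*100).round(2))
    if yaw is not None:
        a=np.radians(yaw);Y=np.array([np.cos(a),np.sin(a),0]);X=np.array([0,0,-1.])
        T=np.c_[X,Y,np.cross(X,Y)];print('turn',R.from_matrix(M.T@T).as_rotvec().round(3))
E
python3 - <<'E'
from h import *
go(0.482,-0.007,0.15,0); go(yaw=180)
E
```

```text
t 0.1 pos [0.2922 0.58   0.2047] jawyaw 63.3 w 0.0941 F [ 0.4  0.4 -0. ] q7 [-1.17  0.63  0.04  1.52 -0.03  1.   -0.02]
axes x [-0.001 -0.001 -1.   ] y [ 0.45   0.893 -0.002] z [ 0.893 -0.45   0.   ]
shift cm [  5.54 -43.87  43.36]
turn [1.104e+00 1.000e-03 1.000e-03]
t 0.1 pos [0.2922 0.58   0.2047] jawyaw 63.3 w 0.0941 F [ 0.4  0.4 -0. ] q7 [-1.17  0.63  0.04  1.52 -0.03  1.   -0.02]
axes x [-0.001 -0.001 -1.   ] y [ 0.45   0.893 -0.002] z [ 0.893 -0.45   0.   ]
shift cm [0. 0. 0.]
turn [-2.038e+00 -2.000e-03  1.000e-03]
```

```bash
python3 -m inch '[[100,[1,-6,6],[0.18,0,0]],[100,[2,-12,12],[0.36,0,0]],[100,[3,-16,16],[0.54,0,0]],[100,[3.5,-20,20],[0.72,0,0]],[100,[4,-24,24],[0.9,0,0]]]'; python3 - <<'E'
from h import *
go(0.482,-0.007,0.10,0)
E
```

```text
t: 0.72
ee_pos: [0.3899, 0.2839, 0.1681]
ee_rot: [1.062, 1.296, -1.062]
wrist_force: [0.8, -0.2, 0.0]
gripper_width: 0.0943
t 0.72 pos [0.3899 0.2839 0.1681] jawyaw 11.4 w 0.0943 F [ 0.8 -0.2  0. ] q7 [-0.89  0.46  0.28  2.02 -0.19  0.69 -0.28]
axes x [ 0. -0. -1.] y [0.98  0.197 0.   ] z [ 0.197 -0.98   0.   ]
shift cm [ 6.81  3.3  30.33]
turn [ 0.198  0.    -0.   ]
```

```bash
python3 -m inch '[[100,[1,2,6],[0.1,0,0]],[100,[2,2.4,12],[0.204,0,0]],[100,[3,2.4,18],[0.204,0,0]],[100,[4,2.4,24],[0.204,0,0]],[100,[5,2.4,27],[0.204,0,0]]]';python3 -m inch '[[100,[0,0,0],[0,0,0]],[100,[0,0,0],[0,0,0]]]'; python3 - <<'E'
from h import *
import cv2
go(0.482,-0.007,0.05,0)
for n,o in (('top',(240,160)),('side',(200,140))):
    im=eyes.read_camera(n)[:,:,::-1]; cv2.imwrite(f'pics/{n}1.png',cv2.resize(im[o[1]:o[1]+150,o[0]:o[0]+200],None,fx=4,fy=4,interpolation=cv2.INTER_CUBIC))
E
```

```text
t: 1.35
ee_pos: [0.4681, 0.0227, 0.118]
ee_rot: [1.212, 1.206, -1.213]
wrist_force: [-0.1, 0.3, 0.3]
gripper_width: 0.0938
t: 1.6
ee_pos: [0.4676, 0.0275, 0.1183]
ee_rot: [1.209, 1.211, -1.209]
wrist_force: [0.5, 0.1, -0.1]
gripper_width: 0.094
t 1.6 pos [0.4676 0.0275 0.1183] jawyaw 0.1 w 0.094 F [ 0.5  0.1 -0.1] q7 [-0.3   0.53  0.26  2.1  -0.26  0.54  0.15]
axes x [-0.001  0.001 -1.   ] y [ 1.     0.001 -0.001] z [ 0.001 -1.    -0.001]
shift cm [6.82 1.44 3.46]
turn [ 0.001 -0.001  0.001]
```

View pics/top1.png

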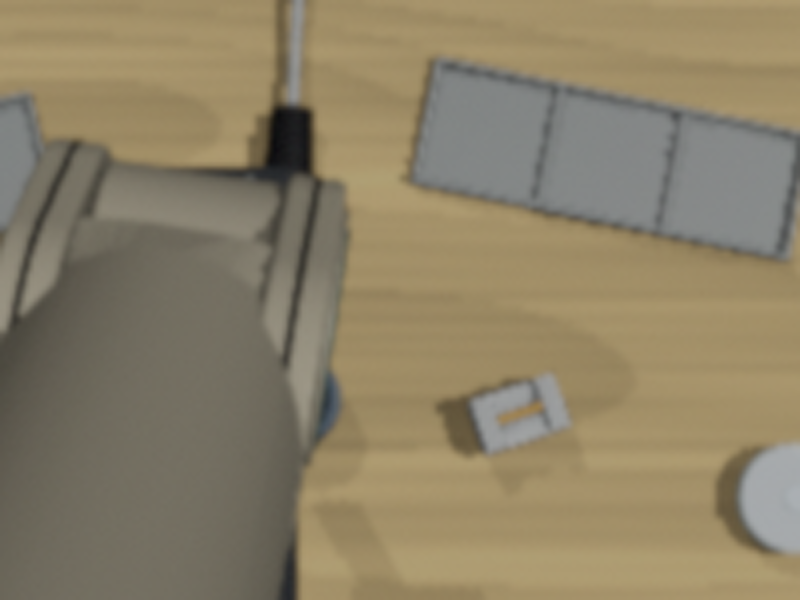

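View pics/side1.png

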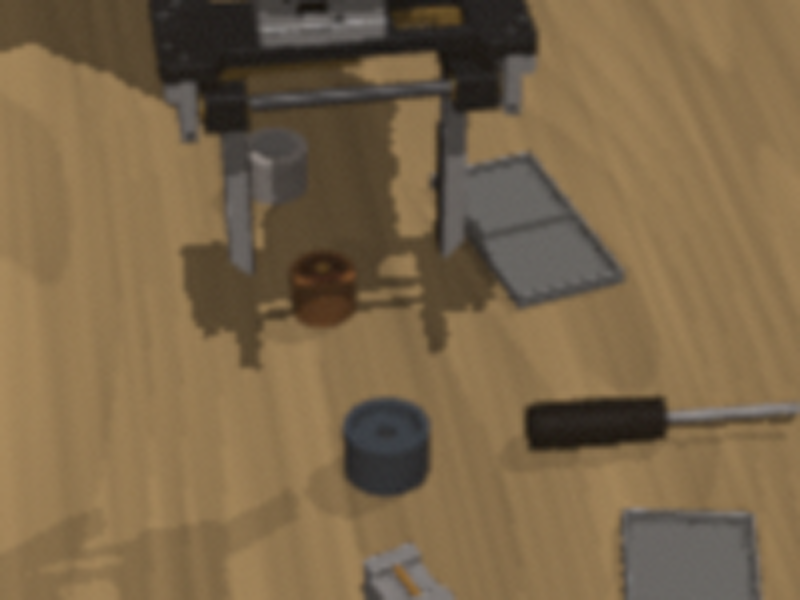

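```bash
python3 - <<'E'
from h import *
O=(200,140)
for dy in (-.008,0,.008):
    p=proj('side',np.array([.4676,.0275+dy,.1183])); print(dy,p,(p-O)*4+1.5)
print(ray('side',zm(O,(347.5,259)),.1183), ray('top',zm((240,160),(0,0)),0))
E
```

```text
-0.008 [286.9473067  204.67671639] [349.28922682 260.20686558]
0 [286.38871791 202.32903207] [347.05487162 250.81612827]
0.008 [285.83557571 200.00423918] [344.84230284 241.51695674]
[0.46685246 0.02063939] [0.69418755 0.15058382]
```

```bash
python3 -m inch '[[100,[2,1.45,3.7],[0,0,0]],[100,[4,1.45,3.7],[0,0,0]],[100,[6,1.45,3.7],[0,0,0]],[100,[6.5,1.45,3.7],[0,0,0]],[100,[6.5,1.45,3.7],[0,0,0]]]'; python3 - <<'E'
from h import *
import cv2
go(0.482,-0.010,0.009,0)
for n,o in (('side',(230,140)),):
    im=eyes.read_camera(n)[:,:,::-1]; cv2.imwrite(f'pics/{n}2.png',cv2.resize(im[o[1]:o[1]+150,o[0]:o[0]+200],None,fx=4,fy=4,interpolation=cv2.INTER_CUBIC))
E
```

```text
t: 2.33
ee_pos: [0.4824, -0.0098, 0.0535]
ee_rot: [1.208, 1.21, -1.208]
wrist_force: [0.5, -0.8, 0.1]
gripper_width: 0.0939
t 2.33 pos [ 0.4824 -0.0098  0.0535] jawyaw 0.1 w 0.0939 F [ 0.5 -0.8  0.1] q7 [-0.17  0.66  0.19  2.11 -0.3   0.4   0.27]
axes x [-0.  0. -1.] y [ 1.     0.002 -0.   ] z [ 0.002 -1.    -0.   ]
shift cm [ 4.45 -0.04  0.02]
turn [ 0.002 -0.     0.   ]
```

View pics/side2.png

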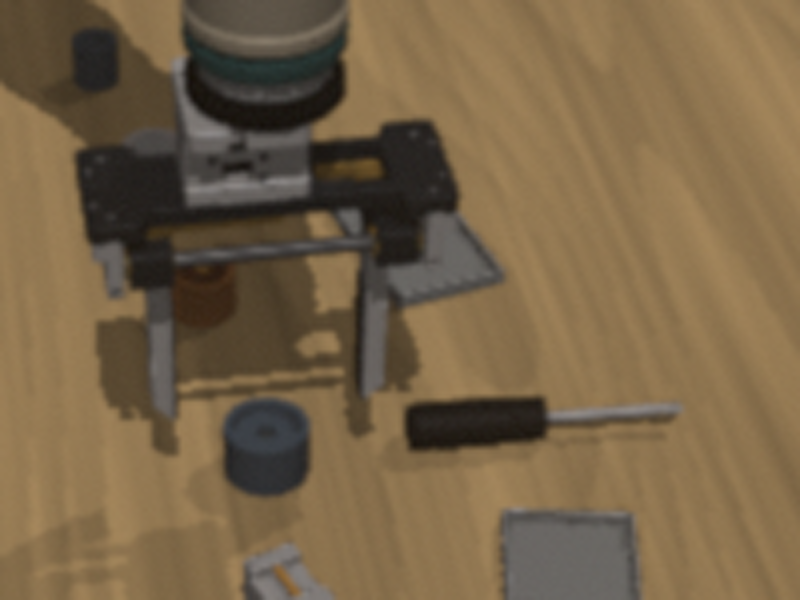

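```bash
python3 -m inch '[[100,[2,0,0],[0,0,0]],[100,[4,0,0],[0,0,0]],[100,[4.45,0,0],[0,0,0]],[100,[4.45,0,0],[0,0,0]],[50,[4.45,0,0],[0,0,0]]]'; python3 -m inch '[[40,[0,0,0],[0,0,0]],[40,[0,0,0],[0,0,0]],[40,[0,0,0],[0,0,0]],[40,[0,0,0],[0,0,0]]]'; python3 - <<'E'
from h import *
import cv2
go(0.482,-0.010,0.009,0)
for n,o in (('side',(230,140)),):
    im=eyes.read_camera(n)[:,:,::-1]; cv2.imwrite(f'pics/{n}3.png',cv2.resize(im[o[1]:o[1]+150,o[0]:o[0]+200],None,fx=4,fy=4,interpolation=cv2.INTER_CUBIC))
E
```

```text
t: 3.0
ee_pos: [0.483, -0.0107, 0.0096]
ee_rot: [1.21, 1.208, -1.208]
wrist_force: [0.9, 0.0, -0.5]
gripper_width: 0.0869
t: 3.5
ee_pos: [0.4824, -0.0107, 0.0089]
ee_rot: [1.209, 1.209, -1.209]
wrist_force: [1.2, -0.2, -0.4]
gripper_width: 0.0475
t 3.5 pos [ 0.4824 -0.0107  0.0089] jawyaw -0.0 w 0.0475 F [ 1.2 -0.2 -0.4] q7 [-0.13  0.74  0.14  2.13 -0.33  0.29  0.29]
axes x [ 0.  0. -1.] y [ 1. -0.  0.] z [-0. -1. -0.]
shift cm [-0.01 -0.04 -0.07]
turn [-0. -0. -0.]
```

View pics/side3.png

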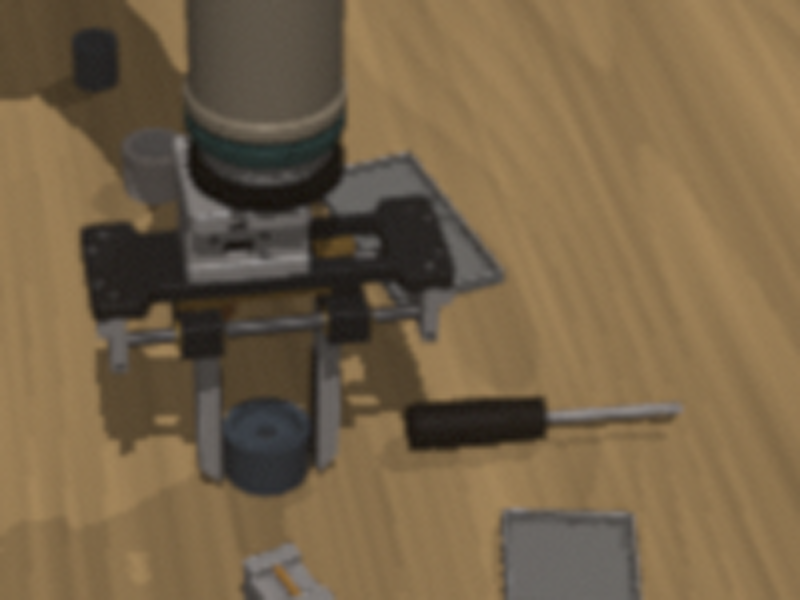

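```bash
python3 -m inch '[[0,[0,0,0],[0,0,0]],[0,[0,0,0],[0,0,0]],[0,[0,0,0],[0,0,0]],[0,[-1.5,0,0],[0,0,0]],[0,[-4,0,0],[0,0,0]]]'; python3 -m inch '[[0,[-2,1,-2],[0,0,0]],[0,[-4,3,-6],[-0.06,0,0]],[0,[-4,5,-11],[-0.14,0,0]],[0,[-4,8,-16],[-0.22,0,0]],[0,[-4,10,-21],[-0.22,0,0]]]';python3 -m inch '[[0,[0,0,-0.5],[0,0,0]],[0,[0,0,-0.5],[0,0,0]]]'; python3 - <<'E'
from h import *
import cv2
go(.5874,.2137,0.04,12.6)
for n,o in (('side',(230,80)),):
    im=eyes.read_camera(n)[:,:,::-1]; cv2.imwrite(f'pics/{n}4.png',cv2.resize(im[o[1]:o[1]+150,o[0]:o[0]+200],None,fx=4,fy=4,interpolation=cv2.INTER_CUBIC))
E
```

```text
t: 4.18
ee_pos: [0.4817, -0.0107, 0.0494]
ee_rot: [1.209, 1.21, -1.211]
wrist_force: [0.3, -0.8, -0.7]
gripper_width: 0.0454
t: 4.8
ee_pos: [0.5836, 0.2008, 0.0902]
ee_rot: [1.046, 1.304, -1.044]
wrist_force: [0.8, -0.2, -1.0]
gripper_width: 0.0454
t: 5.05
ee_pos: [0.5805, 0.2038, 0.0892]
ee_rot: [1.044, 1.306, -1.046]
wrist_force: [-0.4, -0.5, -0.0]
gripper_width: 0.0454
t 5.05 pos [0.5805 0.2038 0.0892] jawyaw 12.6 w 0.0454 F [-0.4 -0.5 -0. ] q7 [-0.53  0.73  0.24  1.73 -0.25  0.71  0.06]
axes x [-0.001 -0.001 -1.   ] y [ 0.976  0.219 -0.001] z [ 0.219 -0.976  0.001]
shift cm [ 4.92  0.9  -0.81]
turn [0.001 0.001 0.001]
```

View pics/side4.png

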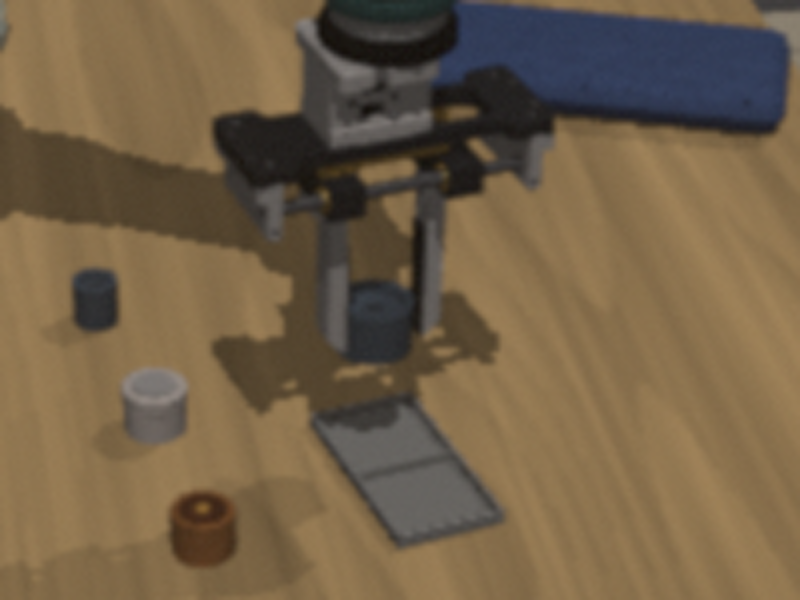

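```bash
python3 - <<'E'
from h import *
print(ray('side',zm((230,80),(379,298)),.1103), env.state()['ee_pos'])
E
python3 -m inch '[[0,[1,0.5,-0.4],[0,0,0]],[0,[2.5,0.9,-0.8],[0,0,0]],[0,[4,0.9,-0.8],[0,0,0]],[0,[5,0.9,-0.8],[0,0,0]],[0,[5,0.9,-0.8],[0,0,0]]]';python3 - <<'E'
from h import *
import cv2
go(.5874,.2137,0.0125,12.6)
for n,o in (('side',(230,80)),):
    im=eyes.read_camera(n)[:,:,::-1]; cv2.imwrite(f'pics/{n}5.png',cv2.resize(im[o[1]:o[1]+150,o[0]:o[0]+200],None,fx=4,fy=4,interpolation=cv2.INTER_CUBIC))
E
```

```text
[0.58057978 0.20717508] [0.58061931 0.20253208 0.08916475]
t: 5.72
ee_pos: [0.5874, 0.2133, 0.0375]
ee_rot: [1.044, 1.306, -1.048]
wrist_force: [-0.7, -0.3, -0.2]
gripper_width: 0.0452
t 5.72 pos [0.5874 0.2133 0.0375] jawyaw 12.6 w 0.0452 F [-0.7 -0.3 -0.2] q7 [-0.52  0.82  0.22  1.72 -0.27  0.64  0.06]
axes x [-0.002 -0.001 -1.   ] y [ 0.976  0.218 -0.003] z [ 0.218 -0.976  0.   ]
shift cm [ 2.5   0.02 -0.04]
turn [-0.     0.     0.003]
```

View pics/side5.png

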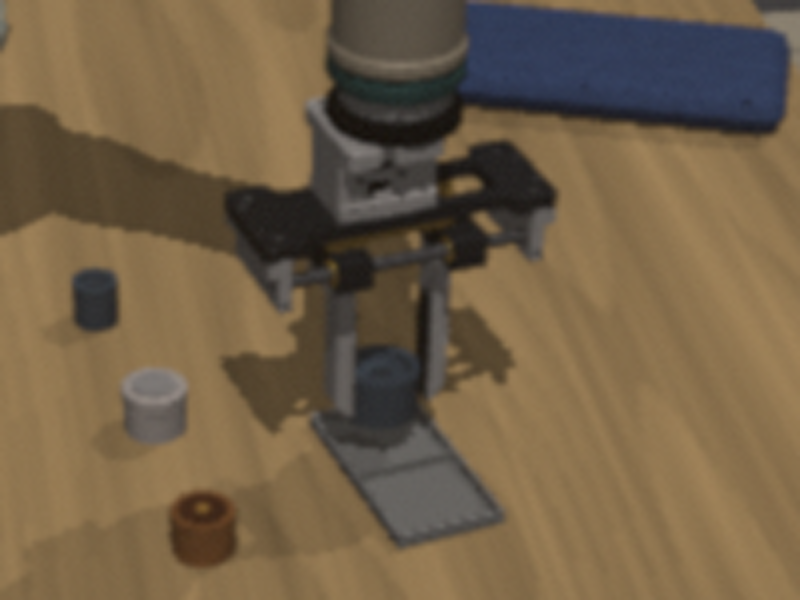

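```bash
python3 -m inch '[[0,[0.8,0,0],[0,0,0]],[0,[1.6,0,0],[0,0,0]],[0,[1.6,0,0],[0,0,0]],[0,[1.6,0,0],[0,0,0]]]';python3 - <<'E'
from h import *
import cv2
go(.5874,.2137,0.0125,12.6)
for n,o in (('side',(280,140)),('top',(180,160))):
    im=eyes.read_camera(n)[:,:,::-1]; cv2.imwrite(f'pics/{n}6.png',cv2.resize(im[o[1]:o[1]+100,o[0]:o[0]+110],None,fx=6,fy=6,interpolation=cv2.INTER_CUBIC))
E
```

```text
t: 6.28
ee_pos: [0.5884, 0.2139, 0.0229]
ee_rot: [1.046, 1.305, -1.046]
wrist_force: [-0.0, -0.2, -0.5]
gripper_width: 0.0454
t 6.28 pos [0.5884 0.2139 0.0229] jawyaw 12.6 w 0.0454 F [-0.  -0.2 -0.5] q7 [-0.52  0.84  0.21  1.72 -0.27  0.61  0.07]
axes x [ 0.  0. -1.] y [0.976 0.218 0.   ] z [ 0.218 -0.976  0.   ]
shift cm [ 1.04 -0.1   0.  ]
turn [ 0.  0. -0.]
```

View pics/side6.png

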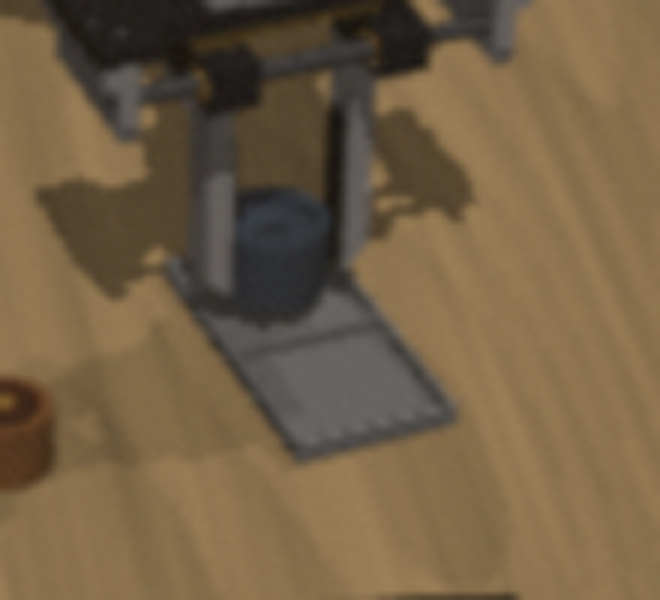

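View pics/top6.png

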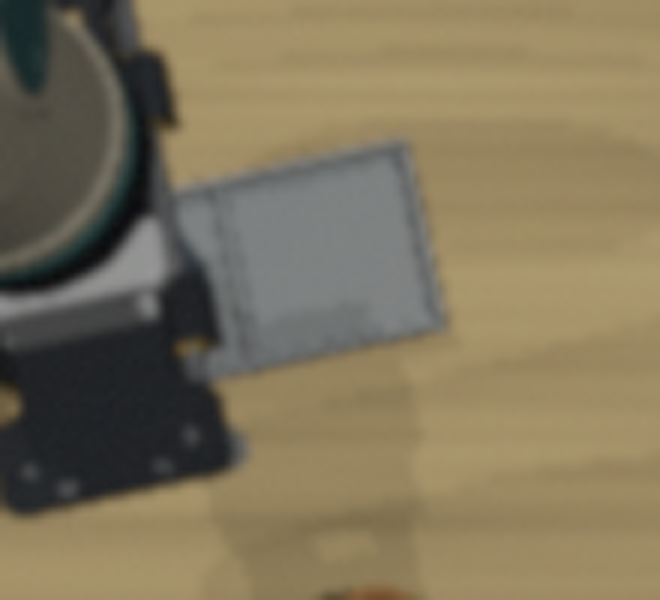

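```bash
python3 - <<'E'
from h import *
print(ray('side',zm((280,140),(284,210),6),.044))
q=[ray('side',zm((280,140),p,6),.009) for p in [(300,460),(455,413)]];print(q,np.mean(q,0))
u=np.array([-.218,.976]);print(np.mean(q,0)+u*.0665, np.mean(q,0)+u*(.0665+.0325))
for z in(.003,):
  print((proj('side',np.r_[np.mean(q,0)+u*.068,z])-[280,140])*6+2.5)
E
```

```text
[0.59114342 0.22066789]
[array([0.57599695, 0.10577884]), array([0.64065805, 0.12537449])] [0.6083275  0.11557667]
[0.5938305  0.18048067] [0.5867455  0.21220067]
[305.48347985 350.42258226]
```

```bash
python3 - <<'E'
from h import *
import cv2
im=cv2.imread('pics/side6.png')
def dr(P,c):
    p=((proj('side',P)-[280,140])*6+2.5)
    cv2.polylines(im,[np.round(p).astype(int)],True,c,1)
u=np.array([-.218,.976]);v=np.array([.976,.218]);c0=np.array([.5938,.1805])
for s in(-.0325,.0325):
    for h in (.031,):
        q=[np.r_[c0+u*(s+a*h)+v*b*h,.009] for a,b in((1,1),(1,-1),(-1,-1),(-1,1))];dr(np.array(q),(0,255,0))
th=np.linspace(0,6.28,40)
for c,col in(((.5884,.2139),(0,0,255)),((.591,.2197),(255,0,0))):
    for z in(.0139,.0439): dr(np.c_[c[0]+.023*np.cos(th),c[1]+.023*np.sin(th),0*th+z],col)
cv2.imwrite('pics/ov6.png',im)
E
```

```text
(no output)
```

View pics/ov6.png

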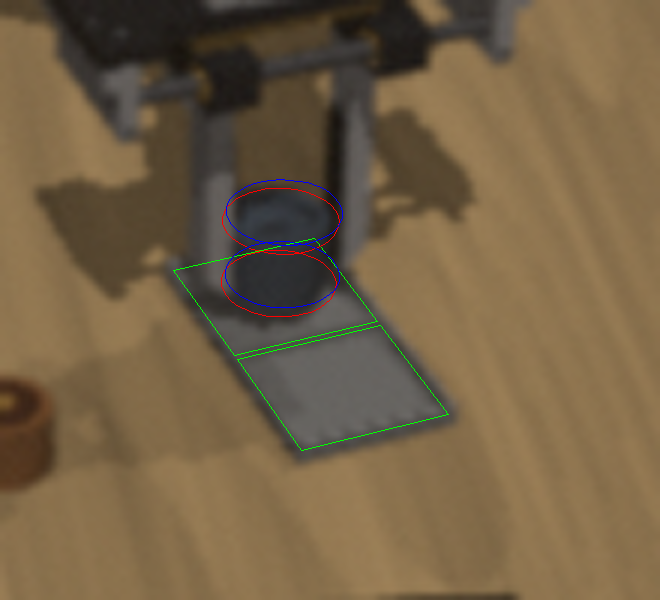

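```bash
python3 -m inch '[[0,[0.4,0,0],[0,0,0]],[0,[0.8,0,0],[0,0,0]],[0,[1,0,0],[0,0,0]],[0,[1,0,0],[0,0,0]]]';python3 -m inch '[[0,[0.05,0,0],[0,0,0]],[0,[0.05,0,0],[0,0,0]]]'; python3 - <<'E'
from h import *
go(.5874,.2137,0.012,12.6)
E
```

```text
t: 6.88
ee_pos: [0.5881, 0.2139, 0.0125]
ee_rot: [1.045, 1.305, -1.046]
wrist_force: [0.1, -0.2, 0.1]
gripper_width: 0.0454
t: 7.12
ee_pos: [0.5884, 0.214, 0.0124]
ee_rot: [1.046, 1.305, -1.046]
wrist_force: [0.2, 0.0, -0.8]
gripper_width: 0.0457
t 7.12 pos [0.5884 0.214  0.0124] jawyaw 12.6 w 0.0457 F [ 0.2  0.  -0.8] q7 [-0.52  0.85  0.2   1.73 -0.28  0.59  0.07]
axes x [ 0.  0. -1.] y [0.976 0.218 0.   ] z [ 0.218 -0.976 -0.   ]
shift cm [ 0.04 -0.1   0.01]
turn [ 0. -0. -0.]
```

```bash
python3 -m inch '[[0,[0.07,0,0],[0,0,0]],[0,[0.07,0,0],[0,0,0]]]'; python3 - <<'E'
from h import *
go(.5874,.2137,0.012,12.6)
E
```

```text
t: 7.38
ee_pos: [0.5884, 0.214, 0.0119]
ee_rot: [1.046, 1.305, -1.045]
wrist_force: [-0.8, -0.2, 1.9]
gripper_width: 0.0456
t 7.38 pos [0.5884 0.214  0.0119] jawyaw 12.6 w 0.0456 F [-0.8 -0.2  1.9] q7 [-0.52  0.85  0.2   1.73 -0.28  0.59  0.07]
axes x [ 0.  0. -1.] y [0.976 0.218 0.   ] z [ 0.218 -0.976 -0.   ]
shift cm [-0.01 -0.11  0.01]
turn [ 0. -0. -0.]
```

```bash
python3 -m inch '[[54,[0,0,0],[0,0,0]],[60,[0,0,0],[0,0,0]],[80,[0,0,0],[0,0,0]],[100,[-1,0,0],[0,0,0]],[100,[-4,0,0],[0,0,0]]]'; python3 -m inch '[[100,[-4,0,0],[0,0,0]],[100,[-5,-2,4],[0,0,0]],[100,[-5,-5,9],[0,0,0]],[100,[-5,-8,14],[-0.05,0,0]],[100,[-5,-11,19],[-0.1,0,0]]]'; python3 -m inch '[[100,[0,-3,4],[0,0,0]],[100,[0,-6,9],[0,0,0]],[100,[0,-7,11],[0,0,0]],[100,[0,-7,11],[0,0,0]],[100,[0,-7,11],[0,0,0]]]'; python3 - <<'E'
from h import *
import cv2
go(.4755,-.1205,0.05,18.7)
for n,o in (('side',(230,140)),('top',(180,160))):
    im=eyes.read_camera(n)[:,:,::-1]; cv2.imwrite(f'pics/{n}7.png',cv2.resize(im[o[1]:o[1]+170,o[0]:o[0]+200],None,fx=4 if n=='side' else 3,fy=4 if n=='side' else 3,interpolation=cv2.INTER_CUBIC)[:600])
E
```

```text
t: 8.0
ee_pos: [0.5872, 0.2135, 0.0512]
ee_rot: [1.044, 1.307, -1.048]
wrist_force: [-0.1, 0.6, 0.1]
gripper_width: 0.0831
t: 8.62
ee_pos: [0.5222, 0.0028, 0.1025]
ee_rot: [0.969, 1.343, -0.968]
wrist_force: [-1.0, -0.7, -1.1]
gripper_width: 0.0939
t: 9.25
ee_pos: [0.4911, -0.1204, 0.1019]
ee_rot: [0.97, 1.345, -0.968]
wrist_force: [1.6, 0.4, -0.3]
gripper_width: 0.0942
t 9.25 pos [ 0.4911 -0.1204  0.1019] jawyaw 18.4 w 0.0942 F [ 1.6  0.4 -0.3] q7 [ 0.08  0.59  0.15  2.02 -0.16  0.55  0.67]
axes x [ 0.     0.001 -1.   ] y [0.949 0.316 0.001] z [ 0.316 -0.949 -0.001]
shift cm [ 5.19 -1.48 -0.47]
turn [-0.005 -0.001 -0.001]
```

View pics/side7.png

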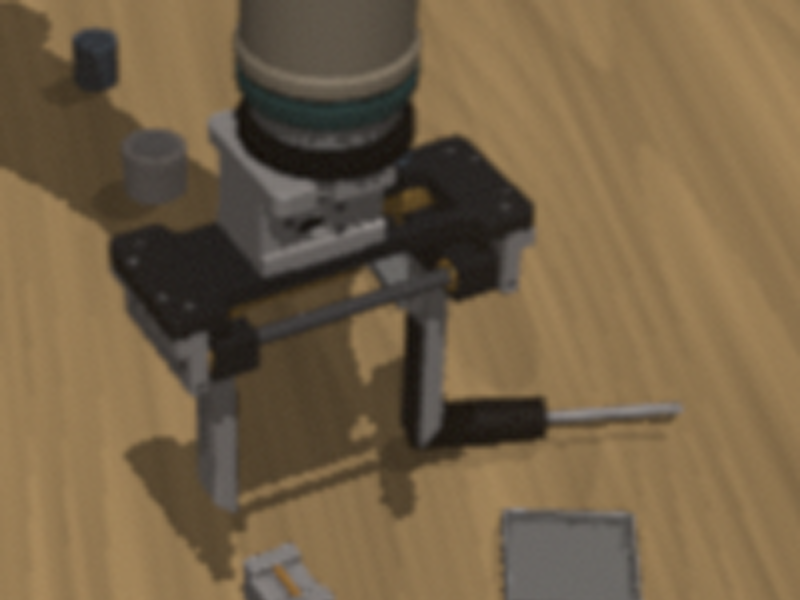

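View pics/top7.png

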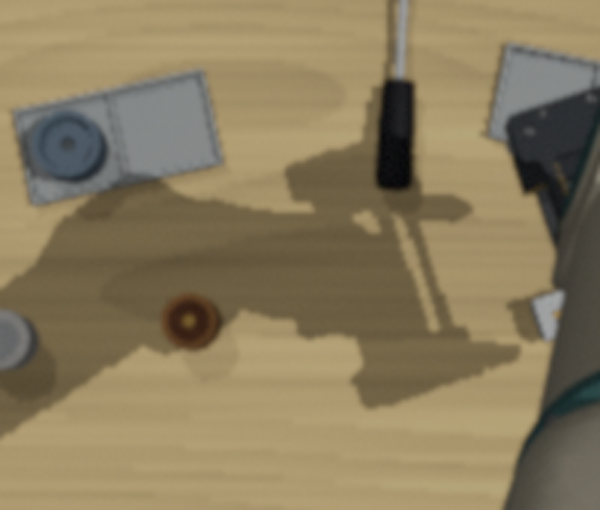

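The large die stands in tray2's far compartment, top-crop about (67,145). Next is the clamp.

```bash
python3 -m inch '[[100,[1,-1,-0.4],[0,0,0]],[100,[4,-1.5,-0.45],[0,0,0]],[100,[7,-1.5,-0.45],[0,0,0]],[100,[9,-1.5,-0.45],[0,0,0]],[80,[9,-1.5,-0.45],[0,0,0]]]'; python3 - <<'E'
from h import *
import cv2
go(.4755,-.1205,0.004,18.7)
for n,o in (('side',(230,210)),):
    im=eyes.read_camera(n)[:,:,::-1]; cv2.imwrite(f'pics/{n}8.png',cv2.resize(im[o[1]:o[1]+120,o[0]:o[0]+130],None,fx=5,fy=5,interpolation=cv2.INTER_CUBIC)[:600])
E
```

```text
t: 9.98
ee_pos: [0.4742, -0.1207, 0.0105]
ee_rot: [0.969, 1.348, -0.97]
wrist_force: [-0.2, 0.4, 0.1]
gripper_width: 0.0871
t 9.97 pos [ 0.4742 -0.1207  0.0105] jawyaw 18.5 w 0.0871 F [-0.2  0.4  0.1] q7 [ 0.13  0.74  0.09  2.1  -0.2   0.31  0.71]
axes x [-0.003  0.001 -1.   ] y [ 0.949  0.317 -0.002] z [ 0.317 -0.949 -0.002]
shift cm [0.65 0.13 0.02]
turn [-0.004 -0.002  0.002]
```

View pics/side8.png

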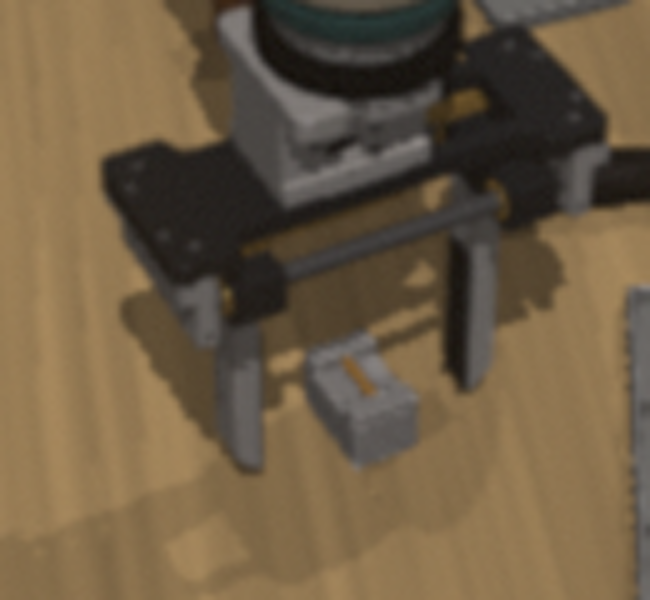

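```bash
python3 -m inch '[[80,[0.7,0,0],[0,0,0]],[60,[0.7,0,0],[0,0,0]],[40,[0.7,0,0],[0,0,0]],[0,[0.7,0,0],[0,0,0]],[0,[0.7,0,0],[0,0,0]]]';python3 -m inch '[[0,[0,0,0],[0,0,0]],[0,[0,0,0],[0,0,0]],[0,[0,0,0],[0,0,0]],[0,[0,0,0],[0,0,0]],[0,[0,0,0],[0,0,0]]]'; python3 - <<'E'
from h import *
import cv2
go(.6016,.1503,0.09,57)
for n,o in (('side',(230,210)),):
    im=eyes.read_camera(n)[:,:,::-1]; cv2.imwrite(f'pics/{n}9.png',cv2.resize(im[o[1]:o[1]+120,o[0]:o[0]+130],None,fx=5,fy=5,interpolation=cv2.INTER_CUBIC)[:600])
E
```

```text
t: 10.65
ee_pos: [0.475, -0.1224, 0.0048]
ee_rot: [0.971, 1.343, -0.97]
wrist_force: [0.6, -1.0, -0.3]
gripper_width: 0.0387
t: 11.28
ee_pos: [0.4755, -0.1224, 0.0047]
ee_rot: [0.971, 1.343, -0.97]
wrist_force: [1.6, 1.3, 1.1]
gripper_width: 0.0276
t 11.28 pos [ 0.4755 -0.1224  0.0047] jawyaw 18.3 w 0.0276 F [1.6 1.3 1.1] q7 [ 0.14  0.75  0.09  2.1  -0.2   0.29  0.71]
axes x [ 0.001 -0.    -1.   ] y [0.949 0.315 0.001] z [ 0.315 -0.949  0.   ]
shift cm [ -8.52  20.56 -21.91]
turn [-0.675  0.001 -0.001]
```

View pics/side9.png

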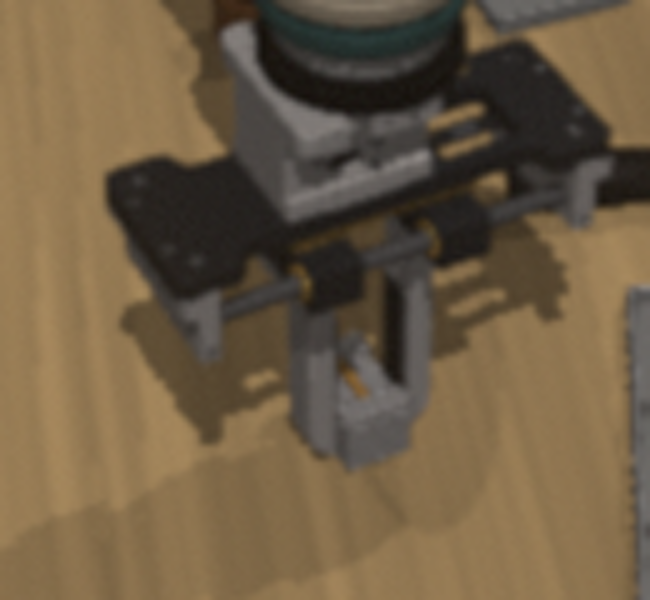

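```bash
python3 -m inch '[[0,[-1,0,0],[0,0,0]],[0,[-4,0,0],[0,0,0]],[0,[-7,1,-1],[0,0,0]],[0,[-8.5,4,-4],[-0.1,0,0]],[0,[-8.5,7,-8],[-0.25,0,0]]]'; python3 -m inch '[[0,[0,3,-3],[-0.14,0,0]],[0,[0,7,-7],[-0.28,0,0]],[0,[0,11,-11],[-0.42,0,0]],[0,[0,13.5,-14],[-0.43,0,0]],[0,[0,13.5,-14],[-0.43,0,0]]]'; python3 -m inch '[[0,[0,0,0],[0,0,0]],[0,[0,0,0],[0,0,0]]]';python3 - <<'E'
from h import *
import cv2
go(.6016,.1503,0.03,57.6)
for n,o in (('side',(270,90)),):
    im=eyes.read_camera(n)[:,:,::-1]; cv2.imwrite(f'pics/{n}10.png',cv2.resize(im[o[1]:o[1]+120,o[0]:o[0]+130],None,fx=5,fy=5,interpolation=cv2.INTER_CUBIC)[:600])
E
```

```text
t: 11.95
ee_pos: [0.5167, -0.0248, 0.0912]
ee_rot: [0.778, 1.425, -0.779]
wrist_force: [1.4, -0.5, -2.7]
gripper_width: 0.028
t: 12.58
ee_pos: [0.5529, 0.1707, 0.0894]
ee_rot: [0.443, 1.527, -0.442]
wrist_force: [0.4, -0.6, -2.0]
gripper_width: 0.0276
t: 12.82
ee_pos: [0.5539, 0.164, 0.0896]
ee_rot: [0.448, 1.524, -0.451]
wrist_force: [1.2, 0.3, -2.3]
gripper_width: 0.0276
t 12.82 pos [0.5539 0.164  0.0896] jawyaw 57.1 w 0.0276 F [ 1.2  0.3 -2.3] q7 [-0.35  0.68  0.03  1.83 -0.03  0.64  0.68]
axes x [-0.001 -0.002 -1.   ] y [ 0.543  0.84  -0.002] z [ 0.84  -0.543  0.   ]
shift cm [5.96 1.44 4.75]
turn [-0.008  0.     0.002]
```

View pics/side10.png

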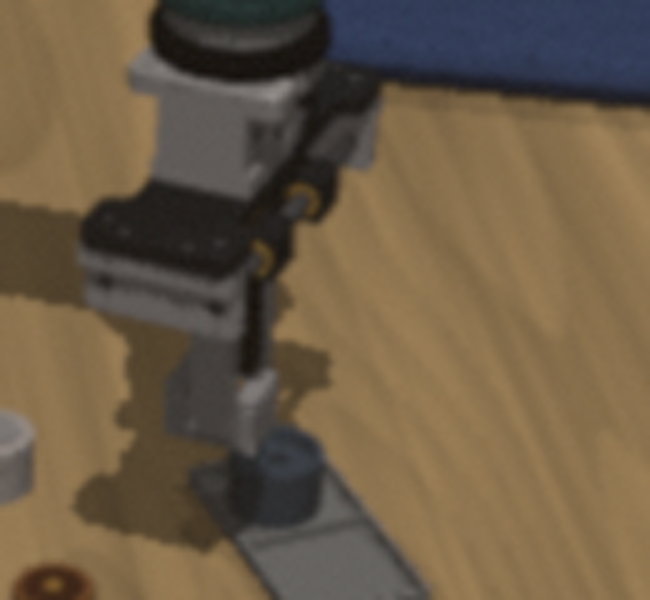

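```bash
python3 -m inch '[[0,[0,1,2.5],[0,0,0]],[0,[0,1.45,4.75],[0,0,0]],[0,[2,1.45,4.75],[0,0,0]],[0,[4.5,1.45,4.75],[0,0,0]],[0,[4.5,1.45,4.75],[0,0,0]]]'; python3 -m inch '[[0,[0,0,0],[0,0,0]]]';python3 - <<'E'
from h import *
import cv2
go(.6016,.1503,0.02,57.6)
for n,o in (('side',(270,110)),):
    im=eyes.read_camera(n)[:,:,::-1]; cv2.imwrite(f'pics/{n}11.png',cv2.resize(im[o[1]:o[1]+120,o[0]:o[0]+130],None,fx=5,fy=5,interpolation=cv2.INTER_CUBIC)[:600])
E
```

```text
t: 13.5
ee_pos: [0.6003, 0.1511, 0.043]
ee_rot: [0.446, 1.528, -0.451]
wrist_force: [-0.3, -0.6, -2.2]
gripper_width: 0.0275
t: 13.62
ee_pos: [0.6026, 0.1523, 0.0454]
ee_rot: [0.448, 1.523, -0.448]
wrist_force: [-0.4, 0.5, -1.4]
gripper_width: 0.0275
t 13.62 pos [0.6026 0.1523 0.0454] jawyaw 57.2 w 0.0275 F [-0.4  0.5 -1.4] q7 [-0.3   0.79  0.02  1.73 -0.02  0.63  0.73]
axes x [ 0.001  0.    -1.   ] y [0.541 0.841 0.   ] z [ 0.841 -0.541  0.001]
shift cm [ 2.54 -0.23  0.02]
turn [-0.006  0.001 -0.   ]
```

View pics/side11.png

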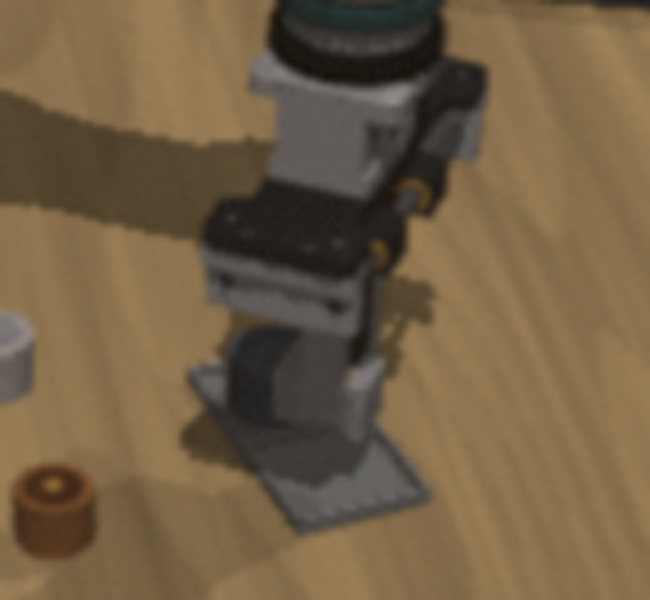

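```bash
cat >> h.py <<'E'
def zmproj(n,P,o,f): return (proj(n,P)-np.array(o))*f+(f-1)/2
E
python3 - <<'E'
from h import *
import cv2
im=cv2.imread('pics/side11.png')
def dr(P,c): cv2.polylines(im,[np.round(zmproj('side',np.array(P),(270,110),5)).astype(int)],True,c,1)
u=np.array([-.218,.976]);v=np.array([.976,.218]);c0=np.array([.5942,.1815])
for s in(-.0325,.0325):
    dr([np.r_[c0+u*(s+a*.031)+v*b*.031,.009] for a,b in((1,1),(1,-1),(-1,-1),(-1,1))],(0,255,0))
    dr([np.r_[c0+u*(s+a*.031)+v*b*.031,.003] for a,b in((1,1),(1,-1),(-1,-1),(-1,1))],(0,255,255))
j=np.array([.541,.841]);k=np.array([.841,-.541]);c=np.array([.6020,.1515])
for z in(.0407,.0687): dr([np.r_[c+k*a*.022+j*b*.014,z] for a,b in((1,1),(1,-1),(-1,-1),(-1,1))],(0,0,255))
cv2.imwrite('pics/ov11.png',im)
E
```

```text
(no output)
```

View pics/ov11.png

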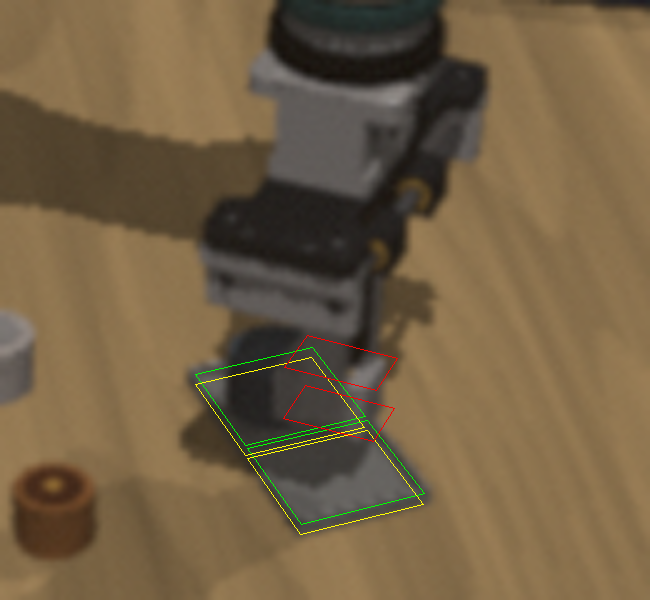

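```bash
python3 -m inch '[[0,[0,-0.2,0.2],[0,0,0]],[0,[1,-0.2,0.2],[0,0,0]],[0,[2,-0.2,0.2],[0,0,0]],[0,[2,-0.2,0.2],[0,0,0]],[0,[2,-0.2,0.2],[0,0,0]]]'; python3 - <<'E'
from h import *
import cv2
go(.6030,.1490,0.0085,57.6)
for n,o in (('side',(270,130)),):
    im=eyes.read_camera(n)[:,:,::-1]; cv2.imwrite(f'pics/{n}12.png',cv2.resize(im[o[1]:o[1]+100,o[0]:o[0]+130],None,fx=6,fy=6,interpolation=cv2.INTER_CUBIC)[:600])
E
```

```text
t: 14.3
ee_pos: [0.6026, 0.1502, 0.0244]
ee_rot: [0.447, 1.524, -0.447]
wrist_force: [0.9, 0.7, -2.7]
gripper_width: 0.0277
t 14.3 pos [0.6026 0.1502 0.0244] jawyaw 57.3 w 0.0277 F [ 0.9  0.7 -2.7] q7 [-0.3   0.82  0.02  1.73 -0.02  0.59  0.73]
axes x [-0. -0. -1.] y [ 0.54   0.842 -0.   ] z [ 0.842 -0.54  -0.   ]
shift cm [ 1.59 -0.08  0.09]
turn [-0.005 -0.     0.   ]
```

View pics/side12.png

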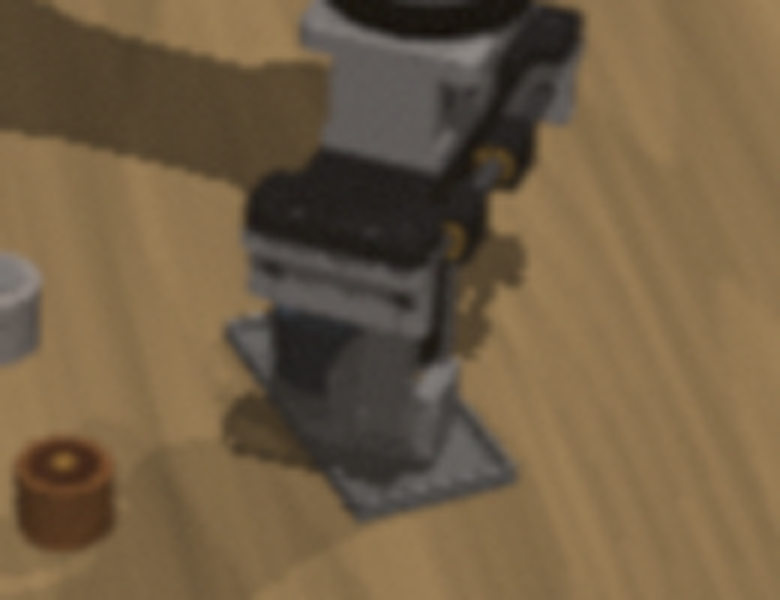

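```bash
python3 - <<'E'
from h import *
import cv2
im=cv2.imread('pics/side12.png')
def dr(P,c): cv2.polylines(im,[np.round(zmproj('side',np.array(P),(270,130),6)).astype(int)],True,c,1)
u=np.array([-.218,.976]);v=np.array([.976,.218]);c0=np.array([.5942,.1815])
for s in(-.0325,):
    dr([np.r_[c0+u*(s+a*.031)+v*b*.031,.009] for a,b in((1,1),(1,-1),(-1,-1),(-1,1))],(0,255,0))
    dr([np.r_[c0+u*(s+a*.031)+v*b*.031,.003] for a,b in((1,1),(1,-1),(-1,-1),(-1,1))],(0,255,255))
j=np.array([.541,.841]);k=np.array([.841,-.541]);c=np.array([.6026,.1502])
for z,col in((.0244,(0,0,255)),(.008,(255,0,0))):
  for s in(-1,1): dr([np.r_[c+k*a*.008+j*s*(.020+b*.006),z] for a,b in((1,1),(1,-1),(-1,-1),(-1,1))],col)
c=c-k*.002
for z in(.0197,.0477): dr([np.r_[c+k*a*.022+j*b*.014,z] for a,b in((1,1),(1,-1),(-1,-1),(-1,1))],(255,0,255))
cv2.imwrite('pics/ov12.png',im)
E
```

```text
(no output)
```

View pics/ov12.png

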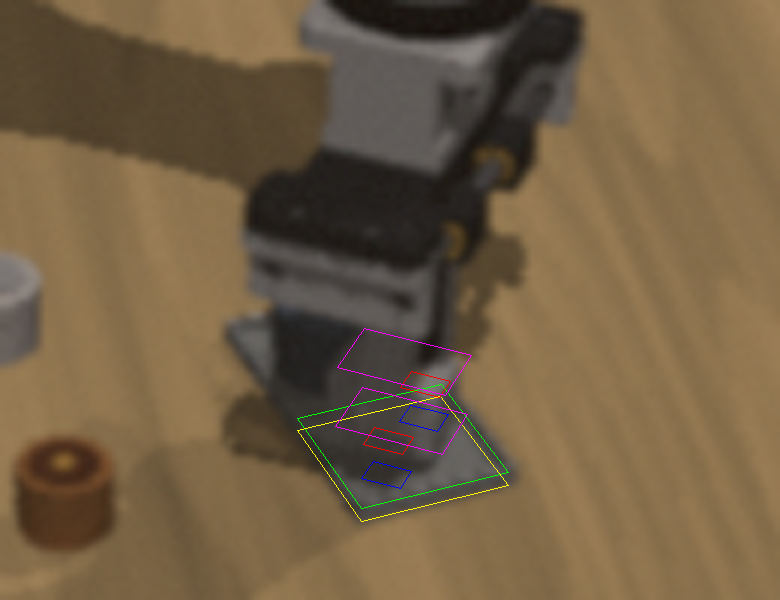

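```bash
python3 -m inch '[[0,[0.5,0,0.05],[0,0,0]],[0,[1,0,0.05],[0,0,0]],[0,[1.55,0,0.05],[0,0,0]],[0,[1.55,0,0.05],[0,0,0]],[0,[1.55,0,0.05],[0,0,0]]]'; python3 -m inch '[[0,[0.08,0,0],[0,0,0]],[0,[0.08,0,0],[0,0,0]]]'; python3 - <<'E'
from h import *
go(z=.0077)
E
```

```text
t: 14.98
ee_pos: [0.6035, 0.1499, 0.0091]
ee_rot: [0.447, 1.524, -0.447]
wrist_force: [1.8, 0.1, -3.7]
gripper_width: 0.0279
t: 15.22
ee_pos: [0.6035, 0.1499, 0.0086]
ee_rot: [0.447, 1.524, -0.447]
wrist_force: [0.3, 0.6, -3.2]
gripper_width: 0.0276
t 15.22 pos [0.6035 0.1499 0.0086] jawyaw 57.3 w 0.0276 F [ 0.3  0.6 -3.2] q7 [-0.3   0.84  0.02  1.74 -0.02  0.56  0.73]
axes x [ 0.001  0.    -1.   ] y [0.54  0.841 0.001] z [ 0.841 -0.54   0.   ]
shift cm [ 0.09 -0.   -0.  ]
```

```bash
python3 -m inch '[[0,[0.07,0,0],[0,0,0]],[0,[0.07,0,0],[0,0,0]]]';python3 -m inch '[[0,[0.05,0,0],[0,0,0]],[0,[0.05,0,0],[0,0,0]]]'
```

```text
t: 15.48
ee_pos: [0.6034, 0.1499, 0.0078]
ee_rot: [0.447, 1.524, -0.447]
wrist_force: [1.8, 0.0, -0.9]
gripper_width: 0.0273
t: 15.72
ee_pos: [0.6035, 0.1499, 0.0078]
ee_rot: [0.448, 1.523, -0.447]
wrist_force: [0.6, 0.4, 4.4]
gripper_width: 0.0277
```

```bash
python3 -m inch '[[35,[0,0,0],[0,0,0]],[35,[0,0,0],[0,0,0]],[35,[0,0,0],[0,0,0]],[35,[-1,0,0],[0,0,0]],[35,[-3,0,0],[0,0,0]]]'; python3 -m inch '[[35,[-3,0,0],[0,0,0]],[60,[-6,0,0],[0,0,0]],[100,[-7,0,0],[0,0,0]],[100,[-7,0,0],[0,0,0]]]'; python3 - <<'E'
from h import *
import cv2
go(.432,.379,0.09,0)
for n,o in (('side',(270,130)),('top',(90,160))):
    im=eyes.read_camera(n)[:,:,::-1]; cv2.imwrite(f'pics/{n}13.png',cv2.resize(im[o[1]:o[1]+100,o[0]:o[0]+130],None,fx=5,fy=5,interpolation=cv2.INTER_CUBIC)[:600])
E
```

```text
t: 16.35
ee_pos: [0.6026, 0.1497, 0.0375]
ee_rot: [0.447, 1.525, -0.448]
wrist_force: [-0.4, -0.5, 0.1]
gripper_width: 0.0331
t: 16.85
ee_pos: [0.6036, 0.15, 0.1082]
ee_rot: [0.448, 1.523, -0.446]
wrist_force: [0.8, 0.6, -0.9]
gripper_width: 0.0596
t 16.85 pos [0.6036 0.15   0.1082] jawyaw 57.3 w 0.0596 F [ 0.8  0.6 -0.9] q7 [-0.3   0.7   0.02  1.69 -0.02  0.75  0.73]
axes x [ 0.002  0.001 -1.   ] y [0.54  0.841 0.001] z [ 0.841 -0.54   0.001]
shift cm [  1.8   10.   -26.82]
turn [ 1.     0.    -0.002]
```

View pics/side13.png

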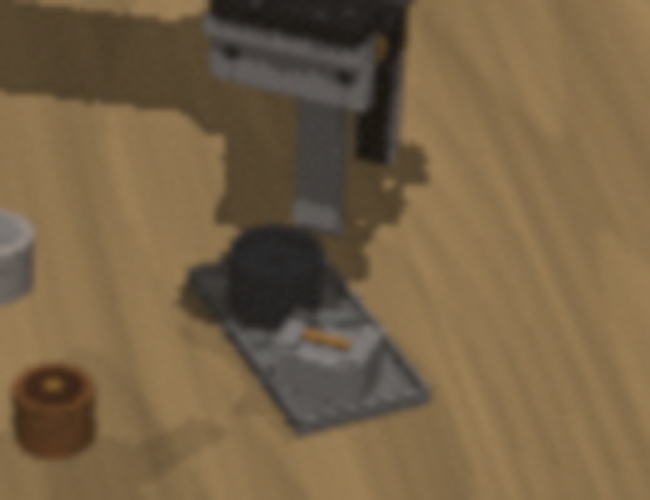

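```bash
python3 -m inch '[[100,[0,2,-5],[0.18,0,0]],[100,[0,4,-10],[0.36,0,0]],[100,[0.5,6,-15],[0.54,0,0]],[100,[1,8,-20],[0.72,0,0]],[100,[1.5,10,-25],[0.9,0,0]]]'; python3 -m inch '[[100,[0,0,0],[0.15,0,0]],[100,[0,0,0],[0.3,0,0]],[100,[0,0,0],[0.3,0,0]],[100,[0,0,0],[0.3,0,0]]]';python3 - <<'E'
from h import *
import cv2
go(.432,.379,0.009,-11.6)
for n,o in (('side',(230,100)),('top',(90,160))):
    im=eyes.read_camera(n)[:,:,::-1]; cv2.imwrite(f'pics/{n}14.png',cv2.resize(im[o[1]:o[1]+100,o[0]:o[0]+130],None,fx=5,fy=5,interpolation=cv2.INTER_CUBIC)[:600])
E
```

```text
t: 17.58
ee_pos: [0.4451, 0.3698, 0.0907]
ee_rot: [1.138, 1.252, -1.142]
wrist_force: [0.7, -0.4, 0.0]
gripper_width: 0.0941
t: 18.08
ee_pos: [0.4465, 0.3686, 0.0915]
ee_rot: [1.352, 1.109, -1.354]
wrist_force: [0.3, 1.2, -0.9]
gripper_width: 0.0941
t 18.07 pos [0.4465 0.3686 0.0915] jawyaw -11.3 w 0.0941 F [ 0.3  1.2 -0.9] q7 [-0.98  0.71  0.39  1.83 -0.4   0.68 -0.56]
axes x [-0.001 -0.001 -1.   ] y [ 0.981 -0.196 -0.001] z [-0.196 -0.981  0.001]
shift cm [ 8.25 -1.62 -0.74]
turn [0.005 0.001 0.001]
```

View pics/side14.png

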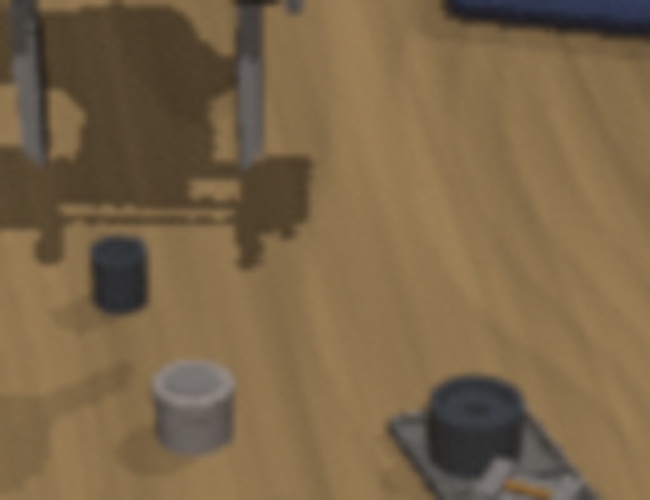

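View pics/top14.png

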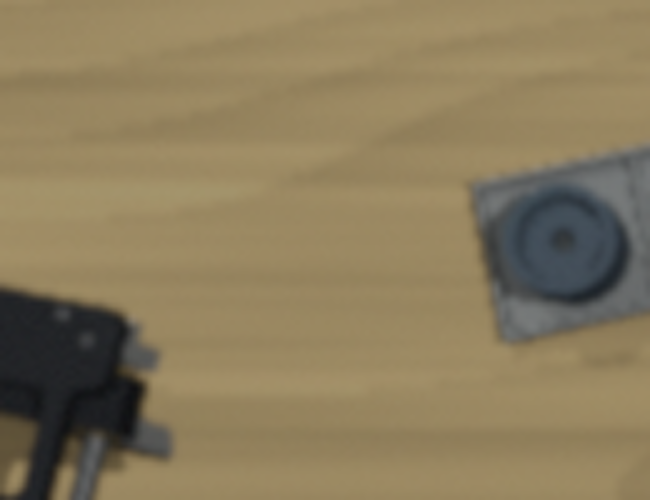

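```bash
python3 -m inch '[[100,[0,-1,-0.5],[0,0,0]],[100,[2,-1.6,-0.8],[0,0,0]],[100,[5,-1.6,-0.8],[0,0,0]],[100,[6,-1.6,-0.8],[0,0,0]],[80,[6,-1.6,-0.8],[0,0,0]]]';python3 - <<'E'
from h import *
import cv2
go(.432,.380,0.009,-11.6)
for n,o in (('side',(210,100)),):
    im=eyes.read_camera(n)[:,:,::-1]; cv2.imwrite(f'pics/{n}15.png',cv2.resize(im[o[1]:o[1]+80,o[0]:o[0]+100],None,fx=6,fy=6,interpolation=cv2.INTER_CUBIC)[:600])
E
```

```text
t: 18.8
ee_pos: [0.4323, 0.3799, 0.0319]
ee_rot: [1.354, 1.108, -1.356]
wrist_force: [-0.2, 0.1, -0.7]
gripper_width: 0.0876
t 18.8 pos [0.4323 0.3799 0.0319] jawyaw -11.5 w 0.0876 F [-0.2  0.1 -0.7] q7 [-0.98  0.79  0.33  1.87 -0.46  0.56 -0.55]
axes x [-0.001 -0.001 -1.   ] y [ 0.98  -0.199 -0.001] z [-0.199 -0.98   0.001]
shift cm [ 2.29 -0.03 -0.  ]
turn [0.003 0.001 0.001]
```

View pics/side15.png

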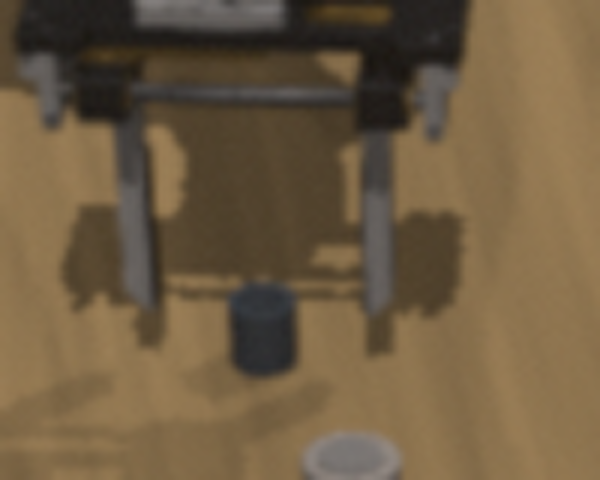

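```bash
python3 -m inch '[[80,[1.5,0,0.15],[0,0,0]],[60,[2.3,0,0.15],[0,0,0]],[40,[2.3,0,0.15],[0,0,0]],[0,[2.3,0,0.15],[0,0,0]],[0,[2.3,0,0.15],[0,0,0]]]';python3 -m inch '[[0,[0,0,0],[0,0,0]],[0,[0,0,0],[0,0,0]],[0,[0,0,0],[0,0,0]],[0,[0,0,0],[0,0,0]],[0,[0,0,0],[0,0,0]]]'; python3 - <<'E'
from h import *
go(.608,-.173,0.09,-11.6)
E
```

```text
t: 19.48
ee_pos: [0.4326, 0.3788, 0.0094]
ee_rot: [1.356, 1.108, -1.355]
wrist_force: [-0.2, 0.4, 0.2]
gripper_width: 0.0383
t: 20.1
ee_pos: [0.4325, 0.3788, 0.0094]
ee_rot: [1.355, 1.108, -1.355]
wrist_force: [-0.5, -0.0, 4.2]
gripper_width: 0.0294
t 20.1 pos [0.4325 0.3788 0.0094] jawyaw -11.5 w 0.0294 F [-0.5 -0.   4.2] q7 [-0.96  0.83  0.31  1.88 -0.47  0.51 -0.53]
axes x [ 0.  0. -1.] y [ 0.98  -0.199  0.   ] z [-0.199 -0.98  -0.   ]
shift cm [-8.08 28.16 50.59]
turn [ 0.002 -0.    -0.   ]
```

```bash
python3 -m inch '[[0,[-1.5,0,0],[0,0,0]],[0,[-4,0,0],[0,0,0]],[0,[-7,1,2],[0,0,0]],[0,[-8,4,6],[0,0,0]],[0,[-8,7,11],[0,0,0]]]'; python3 -m inch '[[0,[0,3,5],[0,0,0]],[0,[0,6,10],[0,0,0]],[0,[0,9,15],[0,0,0]],[0,[0,12,20],[0,0,0]],[0,[0,15,25],[0,0,0]]]'; python3 -m inch '[[0,[0,3,5],[0,0,0]],[0,[0,5,10],[0,0,0]],[0,[0,6,14],[0,0,0]],[0,[0,6,14],[0,0,0]],[0,[0,6,14],[0,0,0]]]'; python3 - <<'E'
from h import *
go(.608,-.173,0.035,-11.6)
E
```

```text
t: 20.72
ee_pos: [0.4806, 0.2571, 0.0909]
ee_rot: [1.356, 1.109, -1.35]
wrist_force: [0.8, -0.6, -1.3]
gripper_width: 0.0293
t: 21.35
ee_pos: [0.5771, -0.0198, 0.0899]
ee_rot: [1.355, 1.107, -1.355]
wrist_force: [0.9, 0.4, -0.7]
gripper_width: 0.0291
t: 21.98
ee_pos: [0.6073, -0.1661, 0.0893]
ee_rot: [1.355, 1.109, -1.355]
wrist_force: [0.6, 0.2, -0.8]
gripper_width: 0.0292
t 21.98 pos [ 0.6073 -0.1661  0.0893] jawyaw -11.4 w 0.0292 F [ 0.6  0.2 -0.8] q7 [ 0.05  0.76  0.29  1.68 -0.3   0.75  0.28]
axes x [-0.     0.001 -1.   ] y [ 0.98  -0.198 -0.001] z [-0.198 -0.98  -0.001]
shift cm [5.43 0.21 0.67]
turn [ 0.003 -0.001  0.001]
```

```bash
python3 -m inch '[[0,[1,0.2,0.6],[0,0,0]],[0,[3,0.2,0.6],[0,0,0]],[0,[5,0.2,0.6],[0,0,0]],[0,[6,0.2,0.6],[0,0,0]],[0,[6,0.2,0.6],[0,0,0]]]'; python3 - <<'E'
from h import *
import cv2
go(.608,-.173,0.0125,-11.6)
p=env.state()['ee_pos']
o=(310,220)
im=eyes.read_camera('side')[:,:,::-1]; im=cv2.resize(im[o[1]:o[1]+130,o[0]:o[0]+130],None,fx=4.5,fy=4.5,interpolation=cv2.INTER_CUBIC);cv2.imwrite('pics/side16.png',im)
def dr(P,c): cv2.polylines(im,[np.round(zmproj('side',np.array(P),o,4.5)).astype(int)],True,c,1)
a=np.radians(78.4);u=np.array([np.cos(a),np.sin(a)]);v=np.array([u[1],-u[0]]);c0=np.array([.608,-.173])
for s in(-.065,0,.065):
    dr([np.r_[c0+u*(s+a*.031)+v*b*.031,.009] for a,b in((1,1),(1,-1),(-1,-1),(-1,1))],(0,255,0))
th=np.linspace(0,6.28,40)
for z in (p[2]-.0094,p[2]+.0206): dr(np.c_[p[0]+.015*np.cos(th),p[1]+.015*np.sin(th),0*th+z],(0,0,255))
cv2.imwrite('pics/ov16.png',im)
E
```

```text
t: 22.6
ee_pos: [0.6074, -0.173, 0.0277]
ee_rot: [1.354, 1.11, -1.357]
wrist_force: [0.5, 0.4, -0.6]
gripper_width: 0.0295
t 22.6 pos [ 0.6074 -0.173   0.0277] jawyaw -11.5 w 0.0295 F [ 0.5  0.4 -0.6] q7 [ 0.08  0.84  0.26  1.7  -0.32  0.64  0.32]
axes x [-0.002  0.001 -1.   ] y [ 0.98  -0.199 -0.002] z [-0.199 -0.98  -0.   ]
shift cm [ 1.52  0.06 -0.01]
turn [ 0.003 -0.     0.002]
```

View pics/ov16.png

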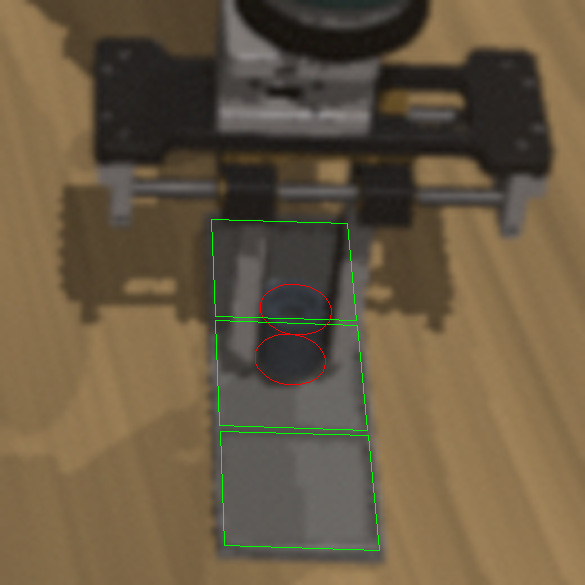

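View pics/side16.png

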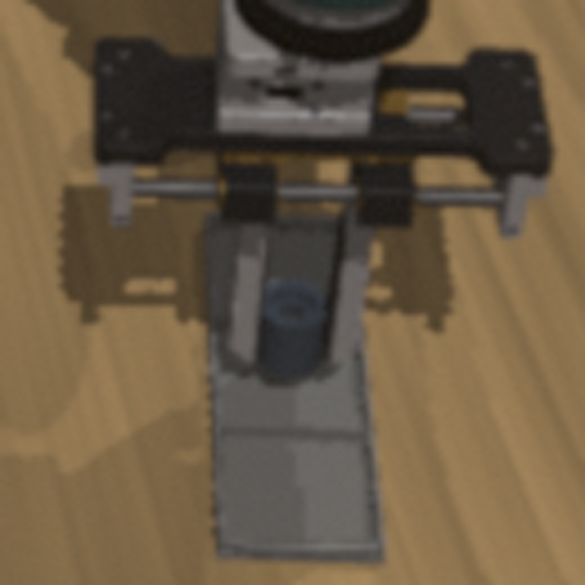

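```bash
python3 -m inch '[[0,[0.5,0,0.1],[0,0,0]],[0,[1,0,0.1],[0,0,0]],[0,[1.45,0,0.1],[0,0,0]],[0,[1.45,0,0.1],[0,0,0]],[0,[1.45,0,0.1],[0,0,0]]]'; python3 -m inch '[[0,[0.06,0,0],[0,0,0]],[0,[0.06,0,0],[0,0,0]]]'; python3 -m inch '[[0,[0.05,0,0],[0,0,0]],[0,[0.05,0,0],[0,0,0]]]'
```

```text
t: 23.28
ee_pos: [0.6082, -0.1743, 0.0147]
ee_rot: [1.355, 1.108, -1.355]
wrist_force: [0.7, -0.8, -0.6]
gripper_width: 0.0293
t: 23.52
ee_pos: [0.6081, -0.1743, 0.0141]
ee_rot: [1.355, 1.108, -1.355]
wrist_force: [0.3, 0.6, -1.0]
gripper_width: 0.0296
t: 23.78
ee_pos: [0.608, -0.1743, 0.0135]
ee_rot: [1.355, 1.108, -1.355]
wrist_force: [0.3, -0.1, -1.2]
gripper_width: 0.0293
```

```bash
python3 -m inch '[[0,[0.08,0,0],[0,0,0]],[0,[0.08,0,0],[0,0,0]]]'; python3 -m inch '[[0,[0.05,0,0],[0,0,0]],[0,[0.05,0,0],[0,0,0]]]'
```

```text
t: 24.02
ee_pos: [0.608, -0.1743, 0.0126]
ee_rot: [1.355, 1.108, -1.355]
wrist_force: [0.8, -0.2, 0.0]
gripper_width: 0.0294
t: 24.28
ee_pos: [0.6081, -0.1743, 0.0124]
ee_rot: [1.355, 1.108, -1.355]
wrist_force: [0.1, 0.1, 2.2]
gripper_width: 0.0291
```

```bash
python3 -m inch '[[38,[0,0,0],[0,0,0]],[50,[0,0,0],[0,0,0]],[70,[0,0,0],[0,0,0]],[100,[-1,0,0],[0,0,0]],[100,[-4,0,0],[0,0,0]]]'; python3 -m inch '[[100,[-4,0,0],[0,0,0]],[100,[-5,-3,-4],[0,0,0]],[100,[-5,-6,-9],[0,0,0]],[100,[-5,-9,-14],[0,0,0]],[100,[-5,-13,-19],[0,0,0]]]'; python3 -m inch '[[100,[0,-3,-4],[0,0,0]],[100,[0,-6.5,-8],[0,0,0]],[100,[0,-6.5,-8],[0,0,0]],[100,[0,-6.5,-8],[0,0,0]]]'; python3 - <<'E'
from h import *
import cv2
go(.468,.132,0.035,-11.6)
for n,o in (('side',(230,130)),('top',(270,150))):
    im=eyes.read_camera(n)[:,:,::-1]; cv2.imwrite(f'pics/{n}17.png',cv2.resize(im[o[1]:o[1]+120,o[0]:o[0]+150],None,fx=5,fy=5,interpolation=cv2.INTER_CUBIC)[:600])
E
```

```text
t: 24.9
ee_pos: [0.6069, -0.1739, 0.0518]
ee_rot: [1.354, 1.11, -1.357]
wrist_force: [0.4, -0.8, 0.2]
gripper_width: 0.0721
t: 25.52
ee_pos: [0.5194, 0.0382, 0.1031]
ee_rot: [1.357, 1.107, -1.353]
wrist_force: [0.7, 0.3, -0.2]
gripper_width: 0.0937
t: 26.02
ee_pos: [0.4721, 0.1274, 0.1029]
ee_rot: [1.356, 1.107, -1.354]
wrist_force: [-0.3, -0.8, 0.2]
gripper_width: 0.0937
t 26.02 pos [0.4721 0.1274 0.1029] jawyaw -11.5 w 0.0937 F [-0.3 -0.8  0.2] q7 [-0.55  0.58  0.33  2.07 -0.36  0.54 -0.16]
axes x [ 0.002 -0.    -1.   ] y [ 0.98  -0.199  0.002] z [-0.199 -0.98  -0.   ]
shift cm [ 6.78 -0.5  -0.37]
turn [ 0.003 -0.    -0.002]
```

View pics/side17.png

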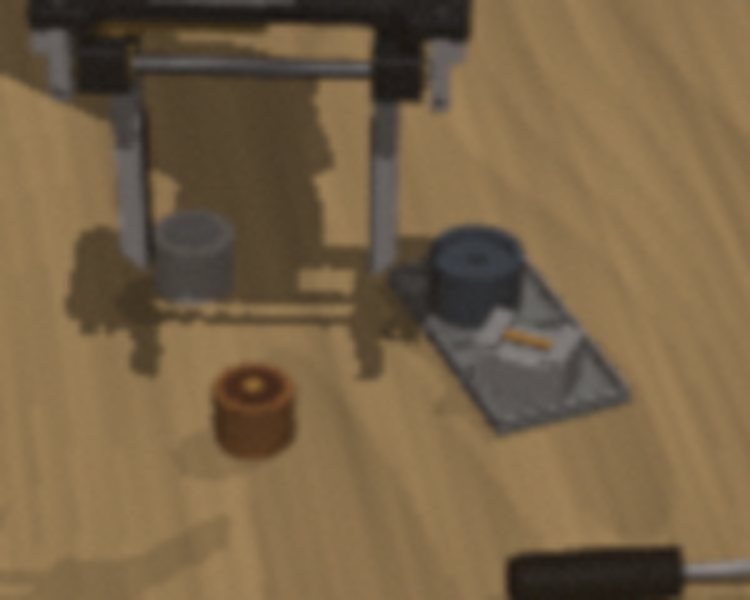

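View pics/top17.png

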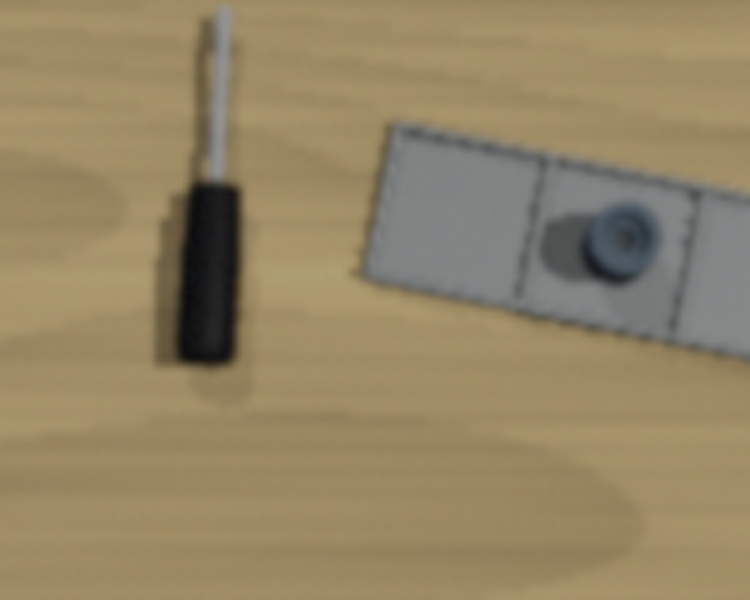

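tray2 holds both of its pieces, and the small die is in tray3's middle compartment, top-crop about (620,240). Next is the holder.

```bash
python3 -m inch '[[100,[1,-0.5,-0.4],[0,0,0]],[100,[4,-0.5,-0.4],[0,0,0]],[100,[7,-0.5,-0.4],[0,0,0]],[100,[7,-0.5,-0.4],[0,0,0]],[80,[7,-0.5,-0.4],[0,0,0]]]';python3 - <<'E'
from h import *
import cv2
go(.468,.132,0.0085,-11.6)
for n,o in (('side',(210,130)),):
    im=eyes.read_camera(n)[:,:,::-1]; cv2.imwrite(f'pics/{n}18.png',cv2.resize(im[o[1]:o[1]+100,o[0]:o[0]+130],None,fx=5,fy=5,interpolation=cv2.INTER_CUBIC)[:600])
E
```

```text
t: 26.75
ee_pos: [0.4675, 0.1322, 0.0325]
ee_rot: [1.356, 1.107, -1.356]
wrist_force: [-0.1, 0.1, 0.1]
gripper_width: 0.0873
t 26.75 pos [0.4675 0.1322 0.0325] jawyaw -11.5 w 0.0873 F [-0.1  0.1  0.1] q7 [-0.49  0.7   0.24  2.11 -0.43  0.37 -0.11]
axes x [ 0. -0. -1.] y [ 0.98 -0.2   0.  ] z [-0.2  -0.98  0.  ]
shift cm [2.4  0.05 0.01]
turn [ 0.001  0.    -0.   ]
```

View pics/side18.png

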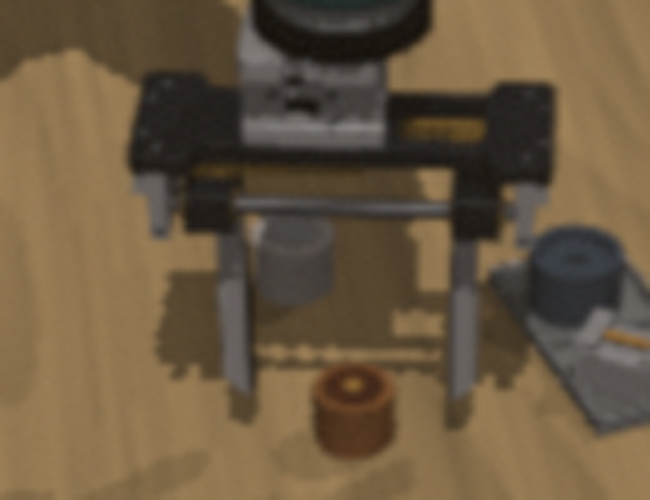

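```bash
python3 -m inch '[[80,[1.5,0,0],[0,0,0]],[60,[2.4,0,0],[0,0,0]],[40,[2.4,0,0],[0,0,0]],[0,[2.4,0,0],[0,0,0]],[0,[2.4,0,0],[0,0,0]]]';python3 -m inch '[[0,[0,0,0],[0,0,0]],[0,[0,0,0],[0,0,0]],[0,[0,0,0],[0,0,0]],[0,[0,0,0],[0,0,0]]]'; python3 - <<'E'
from h import *
a=np.radians(78.4)
print(np.array([.608,-.173])+.065*np.array([np.cos(a),np.sin(a)]),np.array([.608,-.173])-.065*np.array([np.cos(a),np.sin(a)]))
go(.5949,-.2367,0.09,-11.6)
E
```

```text
t: 27.42
ee_pos: [0.4674, 0.1326, 0.0084]
ee_rot: [1.355, 1.108, -1.355]
wrist_force: [0.5, 0.9, 0.1]
gripper_width: 0.0386
t: 27.92
ee_pos: [0.4674, 0.1326, 0.0084]
ee_rot: [1.355, 1.108, -1.355]
wrist_force: [-0.0, -0.0, 2.3]
gripper_width: 0.0373
[ 0.62107006 -0.10932761] [ 0.59492994 -0.23667239]
t 27.93 pos [0.4674 0.1326 0.0084] jawyaw -11.5 w 0.0373 F [-0.  -0.   2.3] q7 [-0.47  0.75  0.2   2.12 -0.45  0.31 -0.09]
axes x [ 0.  0. -1.] y [ 0.98  -0.199  0.   ] z [-0.199 -0.98  -0.   ]
shift cm [-8.16 19.84 33.66]
turn [ 0.002 -0.    -0.   ]
```

```bash
python3 -m inch '[[0,[-1.5,0,0],[0,0,0]],[0,[-4,0,0],[0,0,0]],[0,[-7,1,2],[0,0,0]],[0,[-8,4,6],[0,0,0]],[0,[-8,7,11],[0,0,0]]]'; python3 -m inch '[[0,[0,3,5],[0,0,0]],[0,[0,6,10],[0,0,0]],[0,[0,9,15],[0,0,0]],[0,[0,12.8,20],[0,0,0]],[0,[0,12.8,22.5],[0,0,0]]]'; python3 -m inch '[[0,[0,0,0],[0,0,0]],[0,[0,0,0],[0,0,0]]]'; python3 - <<'E'
from h import *
go(.5949,-.2367,0.03,-11.6)
E
```

```text
t: 28.55
ee_pos: [0.5155, 0.011, 0.0901]
ee_rot: [1.355, 1.108, -1.35]
wrist_force: [1.4, -0.0, -0.3]
gripper_width: 0.0371
t: 29.18
ee_pos: [0.5959, -0.2399, 0.0892]
ee_rot: [1.356, 1.102, -1.357]
wrist_force: [-0.5, 0.6, -0.9]
gripper_width: 0.0371
t: 29.42
ee_pos: [0.5947, -0.2327, 0.0884]
ee_rot: [1.355, 1.11, -1.354]
wrist_force: [0.4, 1.4, -0.8]
gripper_width: 0.0373
t 29.43 pos [ 0.5947 -0.2327  0.0884] jawyaw -11.4 w 0.0373 F [ 0.4  1.4 -0.8] q7 [ 0.17  0.77  0.27  1.66 -0.28  0.76  0.37]
axes x [-0.     0.002 -1.   ] y [ 0.98  -0.197 -0.001] z [-0.197 -0.98  -0.002]
shift cm [5.84 0.1  0.4 ]
turn [ 0.004 -0.002  0.001]
```

```bash
python3 -m inch '[[0,[1,0.1,0.4],[0,0,0]],[0,[3,0.1,0.4],[0,0,0]],[0,[5,0.1,0.4],[0,0,0]],[0,[6.3,0.1,0.4],[0,0,0]],[0,[6.3,0.1,0.4],[0,0,0]]]'; python3 - <<'E'
from h import *
import cv2
go(.5949,-.2367,0.0125,-11.6)
p=env.state()['ee_pos']
o=(310,220)
im=eyes.read_camera('side')[:,:,::-1]; im=cv2.resize(im[o[1]:o[1]+130,o[0]:o[0]+130],None,fx=4.5,fy=4.5,interpolation=cv2.INTER_CUBIC);cv2.imwrite('pics/side19.png',im)
def dr(P,c): cv2.polylines(im,[np.round(zmproj('side',np.array(P),o,4.5)).astype(int)],True,c,1)
a=np.radians(78.4);u=np.array([np.cos(a),np.sin(a)]);v=np.array([u[1],-u[0]]);c0=np.array([.608,-.173])
for s in(-.065,):
    dr([np.r_[c0+u*(s+a*.031)+v*b*.031,.009] for a,b in((1,1),(1,-1),(-1,-1),(-1,1))],(0,255,0))
th=np.linspace(0,6.28,40)
for z in (p[2]-.0084,p[2]+.0196): dr(np.c_[p[0]+.019*np.cos(th),p[1]+.019*np.sin(th),0*th+z],(0,0,255))
cv2.imwrite('pics/ov19.png',im)
E
```

```text
t: 30.05
ee_pos: [0.5937, -0.2387, 0.0234]
ee_rot: [1.354, 1.111, -1.357]
wrist_force: [-0.0, 0.7, 0.0]
gripper_width: 0.0376
t 30.05 pos [ 0.5937 -0.2387  0.0234] jawyaw -11.5 w 0.0376 F [-0.   0.7  0. ] q7 [ 0.2   0.86  0.24  1.68 -0.3   0.64  0.4 ]
axes x [-0.003  0.001 -1.   ] y [ 0.98  -0.199 -0.003] z [-0.199 -0.98  -0.001]
shift cm [ 1.09  0.08 -0.21]
turn [ 0.002 -0.001  0.003]
```

View pics/ov19.png

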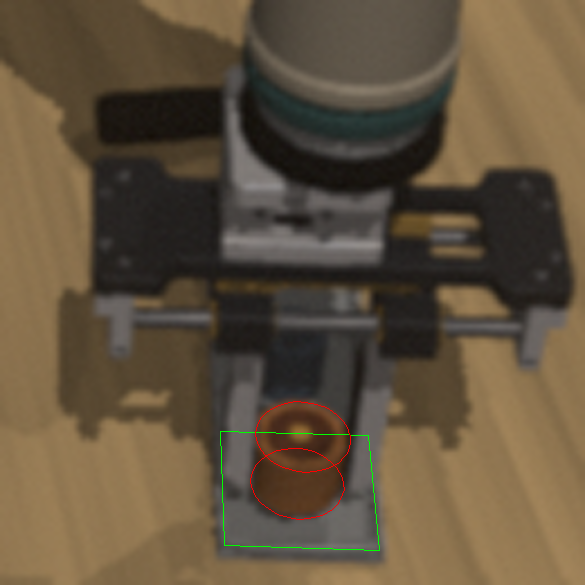

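Aligned. Lowering to contact.

```bash
python3 -m inch '[[0,[0.4,0,-0.1],[0,0,0]],[0,[0.8,0,-0.1],[0,0,0]],[0,[1.05,0,-0.1],[0,0,0]],[0,[1.05,0,-0.1],[0,0,0]],[0,[1.05,0,-0.1],[0,0,0]]]'; python3 -m inch '[[0,[0.08,0,0],[0,0,0]],[0,[0.08,0,0],[0,0,0]]]'
```

```text
t: 30.72
ee_pos: [0.5952, -0.2383, 0.0149]
ee_rot: [1.355, 1.108, -1.355]
wrist_force: [0.9, 0.4, -0.5]
gripper_width: 0.0375
t: 30.98
ee_pos: [0.5951, -0.2382, 0.0139]
ee_rot: [1.355, 1.108, -1.355]
wrist_force: [0.0, -0.0, -0.7]
gripper_width: 0.0371
```

```bash
python3 -m inch '[[0,[0.1,0,0],[0,0,0]],[0,[0.18,0,0],[0,0,0]],[0,[0.18,0,0],[0,0,0]]]'; python3 -m inch '[[0,[0.06,0,0],[0,0,0]],[0,[0.06,0,0],[0,0,0]]]';python3 -m inch '[[0,[0.05,0,0],[0,0,0]],[0,[0.05,0,0],[0,0,0]]]'
```

```text
t: 31.35
ee_pos: [0.595, -0.2382, 0.012]
ee_rot: [1.355, 1.108, -1.355]
wrist_force: [0.5, 0.0, -0.8]
gripper_width: 0.0374
t: 31.6
ee_pos: [0.5951, -0.2382, 0.0115]
ee_rot: [1.355, 1.108, -1.355]
wrist_force: [-0.1, -0.4, 0.3]
gripper_width: 0.0371
t: 31.85
ee_pos: [0.5951, -0.2382, 0.0115]
ee_rot: [1.355, 1.108, -1.355]
wrist_force: [0.4, 0.4, 4.9]
gripper_width: 0.0373
```

```bash
python3 -m inch '[[46,[0,0,0],[0,0,0]],[60,[0,0,0],[0,0,0]],[80,[0,0,0],[0,0,0]],[100,[-1,0,0],[0,0,0]],[100,[-4,0,0],[0,0,0]]]'; python3 -m inch '[[100,[-5,0,0],[0,0,0]],[100,[-6,-2,-4],[0,0,0]],[100,[-6,-4,-9],[0,0,0]],[100,[-6,-7,-14],[0,0,0]],[100,[-6,-10,-19],[0,0,0]]]'; python3 -m inch '[[100,[0,-3,-5],[0,0,0]],[100,[0,-6,-10],[0,0,0]],[100,[0,-9,-15],[0,0,0]],[100,[0,-11,-20],[0,0,0]],[100,[0,-13,-25],[0,0,0]]]'; python3 -m inch '[[100,[0,0,0],[0,0,0]],[100,[0,0,0],[0,0,0]]]'; python3 - <<'E'
from h import *
import cv2
go(.4555,.2558,0.035,-11.6)
for n,o in (('side',(230,110)),('top',(330,150))):
    im=eyes.read_camera(n)[:,:,::-1]; cv2.imwrite(f'pics/{n}20.png',cv2.resize(im[o[1]:o[1]+110,o[0]:o[0]+150],None,fx=5,fy=5,interpolation=cv2.INTER_CUBIC)[:600])
E
```

```text
t: 32.48
ee_pos: [0.5939, -0.2377, 0.0505]
ee_rot: [1.354, 1.111, -1.357]
wrist_force: [0.1, -0.0, 0.5]
gripper_width: 0.08
t: 33.1
ee_pos: [0.5346, -0.0304, 0.1118]
ee_rot: [1.356, 1.107, -1.354]
wrist_force: [0.3, 1.3, -0.2]
gripper_width: 0.0941
t: 33.72
ee_pos: [0.4569, 0.2407, 0.1119]
ee_rot: [1.356, 1.108, -1.354]
wrist_force: [1.0, -0.1, -0.6]
gripper_width: 0.0943
t: 33.98
ee_pos: [0.4573, 0.2382, 0.1115]
ee_rot: [1.355, 1.107, -1.355]
wrist_force: [-0.4, -0.0, 0.1]
gripper_width: 0.0937
t 33.98 pos [0.4573 0.2382 0.1115] jawyaw -11.5 w 0.0937 F [-0.4 -0.   0.1] q7 [-0.77  0.6   0.36  1.99 -0.35  0.61 -0.38]
axes x [ 0.001 -0.    -1.   ] y [ 0.98  -0.199  0.001] z [-0.199 -0.98   0.   ]
shift cm [ 7.65 -0.53 -1.69]
turn [ 0.003  0.    -0.001]
```

View pics/side20.png

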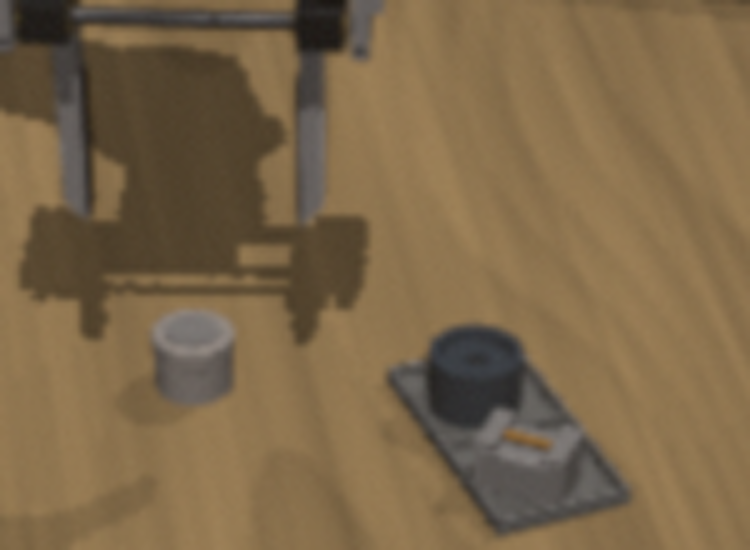

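View pics/top20.png

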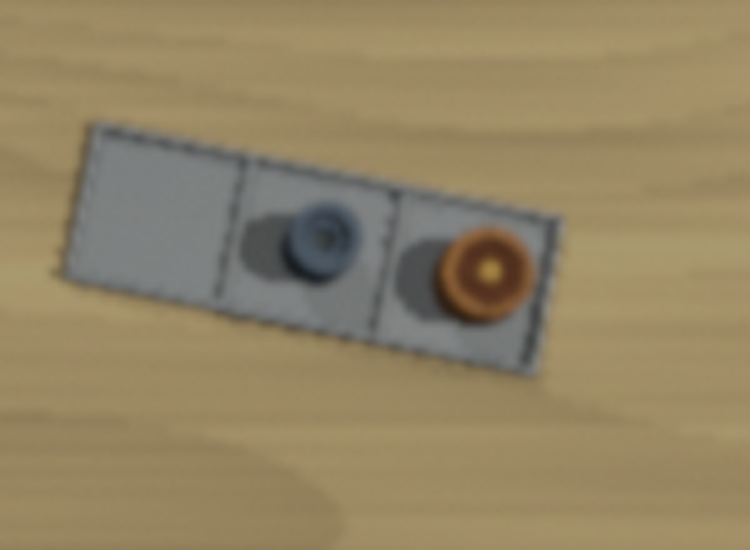

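The holder stands in the far end compartment, top-crop about (487,275). The tin is the last piece.

```bash
python3 -m inch '[[100,[0,-0.5,-1],[0,0,0]],[100,[2,-0.5,-1.7],[0,0,0]],[100,[5,-0.5,-1.7],[0,0,0]],[100,[7.5,-0.5,-1.7],[0,0,0]],[80,[7.5,-0.5,-1.7],[0,0,0]]]';python3 - <<'E'
from h import *
import cv2
go(.4555,.2558,0.0095,-11.6)
for n,o in (('side',(210,100)),):
    im=eyes.read_camera(n)[:,:,::-1]; cv2.imwrite(f'pics/{n}21.png',cv2.resize(im[o[1]:o[1]+100,o[0]:o[0]+130],None,fx=5,fy=5,interpolation=cv2.INTER_CUBIC)[:600])
E
```

```text
t: 34.7
ee_pos: [0.4544, 0.2556, 0.0347]
ee_rot: [1.353, 1.108, -1.359]
wrist_force: [-0.7, 0.1, -0.1]
gripper_width: 0.0871
t 34.7 pos [0.4544 0.2556 0.0347] jawyaw -11.5 w 0.0871 F [-0.7  0.1 -0.1] q7 [-0.74  0.73  0.27  2.01 -0.42  0.45 -0.35]
axes x [-0.003 -0.002 -1.   ] y [ 0.98  -0.2   -0.003] z [-0.2   -0.98   0.002]
shift cm [ 2.52  0.11 -0.05]
turn [0.001 0.002 0.003]
```

View pics/side21.png

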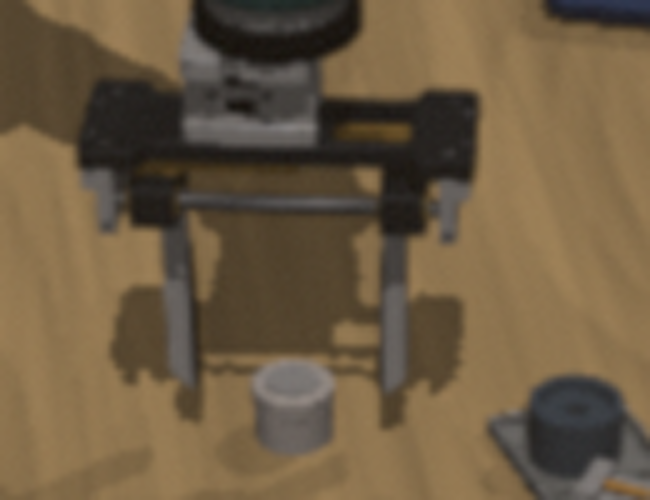

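```bash
python3 -m inch '[[80,[1.5,0,0.05],[0,0,0]],[60,[2.5,0,0.05],[0,0,0]],[40,[2.5,0,0.05],[0,0,0]],[0,[2.5,0,0.05],[0,0,0]],[0,[2.5,0,0.05],[0,0,0]]]';python3 -m inch '[[0,[0,0,0],[0,0,0]],[0,[0,0,0],[0,0,0]],[0,[0,0,0],[0,0,0]]]'; python3 - <<'E'
from h import *
go(.6211,-.1093,0.09,-11.6)
E
```

```text
t: 35.38
ee_pos: [0.4557, 0.256, 0.0114]
ee_rot: [1.356, 1.108, -1.354]
wrist_force: [0.3, -0.2, -0.5]
gripper_width: 0.0396
t: 35.75
ee_pos: [0.4557, 0.256, 0.0113]
ee_rot: [1.356, 1.108, -1.355]
wrist_force: [-1.1, 0.4, 4.0]
gripper_width: 0.0396
t 35.75 pos [0.4557 0.256  0.0113] jawyaw -11.5 w 0.0396 F [-1.1  0.4  4. ] q7 [-0.72  0.77  0.24  2.02 -0.44  0.4  -0.34]
axes x [ 0.  0. -1.] y [ 0.98  -0.199  0.   ] z [-0.199 -0.98  -0.   ]
shift cm [-7.87 23.48 32.51]
turn [ 0.002 -0.    -0.   ]
```

```bash
python3 -m inch '[[0,[-1.5,0,0],[0,0,0]],[0,[-4,0,0],[0,0,0]],[0,[-7,1,2],[0,0,0]],[0,[-8,4,6],[0,0,0]],[0,[-8,8,10.5],[0,0,0]]]'; python3 -m inch '[[0,[0,4,5],[0,0,0]],[0,[0,8,10],[0,0,0]],[0,[0,12,15],[0,0,0]],[0,[0,15.5,19.5],[0,0,0]],[0,[0,15.5,22],[0,0,0]]]'; python3 -m inch '[[0,[0,0,0],[0,0,0]],[0,[0,0,0],[0,0,0]]]'; python3 - <<'E'
from h import *
go(.6211,-.1093,0.03,-11.6)
E
```

```text
t: 36.38
ee_pos: [0.5137, 0.1374, 0.0928]
ee_rot: [1.355, 1.109, -1.351]
wrist_force: [1.0, -0.2, -0.7]
gripper_width: 0.0393
t: 37.0
ee_pos: [0.6228, -0.1148, 0.092]
ee_rot: [1.357, 1.101, -1.357]
wrist_force: [0.0, 0.5, 0.1]
gripper_width: 0.0396
t: 37.25
ee_pos: [0.6211, -0.1069, 0.0912]
ee_rot: [1.355, 1.11, -1.353]
wrist_force: [0.9, 0.1, -1.1]
gripper_width: 0.0392
t 37.25 pos [ 0.6211 -0.1069  0.0912] jawyaw -11.4 w 0.0392 F [ 0.9  0.1 -1.1] q7 [-0.04  0.75  0.28  1.68 -0.29  0.75  0.18]
axes x [-0.     0.002 -1.   ] y [ 0.98  -0.197 -0.001] z [-0.197 -0.98  -0.002]
shift cm [6.12 0.05 0.24]
turn [ 0.004 -0.002  0.001]
```

```bash
python3 -m inch '[[0,[1,0.1,0.2],[0,0,0]],[0,[3,0.1,0.2],[0,0,0]],[0,[5,0.1,0.2],[0,0,0]],[0,[6.2,0.1,0.2],[0,0,0]],[0,[6.2,0.1,0.2],[0,0,0]]]'; python3 - <<'E'
from h import *
import cv2
go(.6211,-.1093,0.0143,-11.6)
p=env.state()['ee_pos']
o=(310,200)
im=eyes.read_camera('side')[:,:,::-1]; im=cv2.resize(im[o[1]:o[1]+130,o[0]:o[0]+130],None,fx=4.5,fy=4.5,interpolation=cv2.INTER_CUBIC)
def dr(P,c): cv2.polylines(im,[np.round(zmproj('side',np.array(P),o,4.5)).astype(int)],True,c,1)
a=np.radians(78.4);u=np.array([np.cos(a),np.sin(a)]);v=np.array([u[1],-u[0]]);c0=np.array([.608,-.173])
for s in(.065,):
    dr([np.r_[c0+u*(s+a*.031)+v*b*.031,.009] for a,b in((1,1),(1,-1),(-1,-1),(-1,1))],(0,255,0))
th=np.linspace(0,6.28,40)
for z in (p[2]-.0113,p[2]+.0187): dr(np.c_[p[0]+.020*np.cos(th),p[1]+.020*np.sin(th),0*th+z],(0,0,255))
cv2.imwrite('pics/ov22.png',im)
E
```

```text
t: 37.88
ee_pos: [0.6209, -0.111, 0.0277]
ee_rot: [1.354, 1.11, -1.356]
wrist_force: [-0.0, 0.7, -0.5]
gripper_width: 0.0395
t 37.88 pos [ 0.6209 -0.111   0.0277] jawyaw -11.4 w 0.0395 F [-0.   0.7 -0.5] q7 [-0.01  0.84  0.25  1.71 -0.31  0.63  0.21]
axes x [-0.002  0.    -1.   ] y [ 0.98  -0.198 -0.002] z [-0.198 -0.98   0.   ]
shift cm [ 1.34 -0.01 -0.17]
turn [0.003 0.    0.002]
```

View pics/ov22.png

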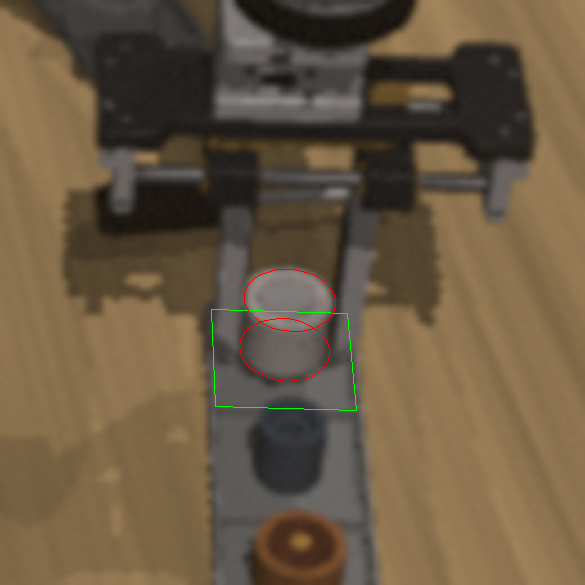

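```bash
python3 -m inch '[[0,[0.4,0,-0.05],[0,0,0]],[0,[0.8,0,-0.05],[0,0,0]],[0,[1.2,0,-0.05],[0,0,0]],[0,[1.2,0,-0.05],[0,0,0]],[0,[1.2,0,-0.05],[0,0,0]]]'; python3 -m inch '[[0,[0.1,0,0],[0,0,0]],[0,[0.1,0,0],[0,0,0]]]'
```

```text
t: 38.55
ee_pos: [0.6219, -0.111, 0.0171]
ee_rot: [1.355, 1.108, -1.355]
wrist_force: [0.1, -0.8, -1.0]
gripper_width: 0.0393
t: 38.8
ee_pos: [0.6219, -0.111, 0.016]
ee_rot: [1.355, 1.108, -1.355]
wrist_force: [-0.2, -0.0, -0.9]
gripper_width: 0.0396
```

```bash
python3 -m inch '[[0,[0.12,0,0],[0,0,0]],[0,[0.12,0,0],[0,0,0]]]'; python3 -m inch '[[0,[0.06,0,0],[0,0,0]],[0,[0.06,0,0],[0,0,0]]]'; python3 -m inch '[[0,[0.05,0,0],[0,0,0]],[0,[0.05,0,0],[0,0,0]]]'
```

```text
t: 39.05
ee_pos: [0.6218, -0.111, 0.0147]
ee_rot: [1.355, 1.108, -1.355]
wrist_force: [0.7, -0.7, -0.5]
gripper_width: 0.0392
t: 39.3
ee_pos: [0.6219, -0.111, 0.0144]
ee_rot: [1.355, 1.108, -1.355]
wrist_force: [-0.6, 0.4, 1.0]
gripper_width: 0.0395
t: 39.55
ee_pos: [0.6219, -0.111, 0.0143]
ee_rot: [1.355, 1.108, -1.355]
wrist_force: [-1.5, 1.2, 5.3]
gripper_width: 0.0395
```

Contact. Releasing, then retreating up and towards the robot so the top camera can see.

```bash
python3 -m inch '[[48,[0,0,0],[0,0,0]],[60,[0,0,0],[0,0,0]],[80,[0,0,0],[0,0,0]],[100,[-1,0,0],[0,0,0]],[100,[-5,0,0],[0,0,0]]]'; python3 -m inch '[[100,[-6,0,0],[0,0,0]],[100,[-11,0,0],[0,0,0]],[100,[-13,-6,0],[0,0,0]],[100,[-13,-12,0],[0,0,0]],[100,[-13,-18,0],[0,0,0]]]'; python3 -m inch '[[100,[0,0,-6],[0,0,0]],[100,[0,0,-12],[0,0,0]],[100,[0,0,-18],[0,0,0]],[100,[0,0,-24],[0,0,0]],[100,[0,0,-30],[0,0,0]]]'; python3 -m inch '[[100,[0,0,-6],[0,0,0]],[100,[0,0,-10],[0,0,0]],[100,[0,0,-10],[0,0,0]],[100,[0,0,-10],[0,0,0]]]'; python3 - <<'E'
from h import *
import cv2
go()
for n,o in (('side',(250,130)),('top',(150,160))):
    im=eyes.read_camera(n)[:,:,::-1]; w=(200,240) if n=='side' else (150,350);f=2.5 if n=='side' else 2.25
    cv2.imwrite(f'pics/{n}23.png',im)
    cv2.imwrite(f'pics/{n}23z.png',cv2.resize(im[o[1]:o[1]+w[0],o[0]:o[0]+w[1]],None,fx=f,fy=f,interpolation=cv2.INTER_CUBIC))
E
```

```text
t: 40.17
ee_pos: [0.6201, -0.1106, 0.0627]
ee_rot: [1.353, 1.111, -1.359]
wrist_force: [0.6, -0.9, -0.1]
gripper_width: 0.0814
t: 40.8
ee_pos: [0.4439, -0.0749, 0.1946]
ee_rot: [1.356, 1.107, -1.354]
wrist_force: [0.3, 1.1, -0.2]
gripper_width: 0.0944
t: 41.42
ee_pos: [0.5055, 0.2207, 0.1946]
ee_rot: [1.356, 1.107, -1.354]
wrist_force: [0.1, -0.2, 1.2]
gripper_width: 0.0938
t: 41.92
ee_pos: [0.5249, 0.3154, 0.194]
ee_rot: [1.355, 1.106, -1.356]
wrist_force: [0.1, -0.9, -0.1]
gripper_width: 0.094
t 41.92 pos [0.5249 0.3154 0.194 ] jawyaw -11.5 w 0.094 F [ 0.1 -0.9 -0.1] q7 [-0.79  0.61  0.33  1.65 -0.23  0.93 -0.58]
axes x [ 0.    -0.001 -1.   ] y [ 0.98 -0.2   0.  ] z [-0.2   -0.98   0.001]
shift cm [0. 0. 0.]
```

View pics/side23z.png

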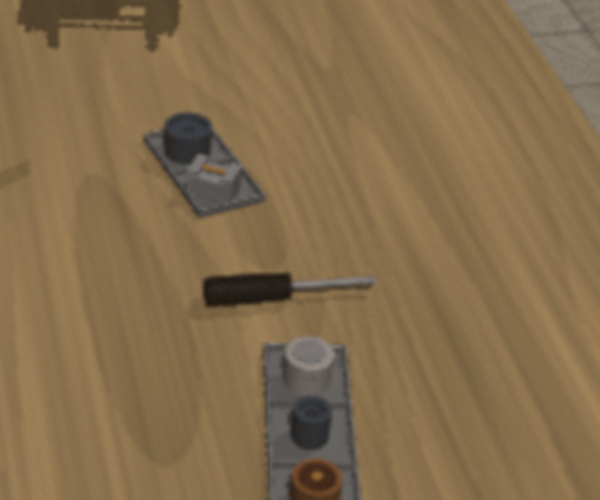

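View pics/top23z.png

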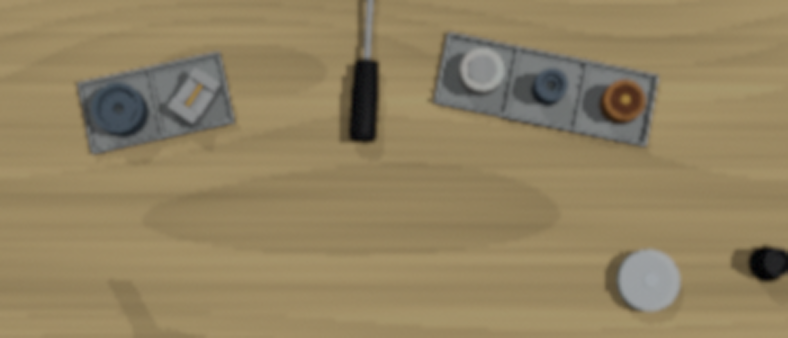

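View pics/top23.png

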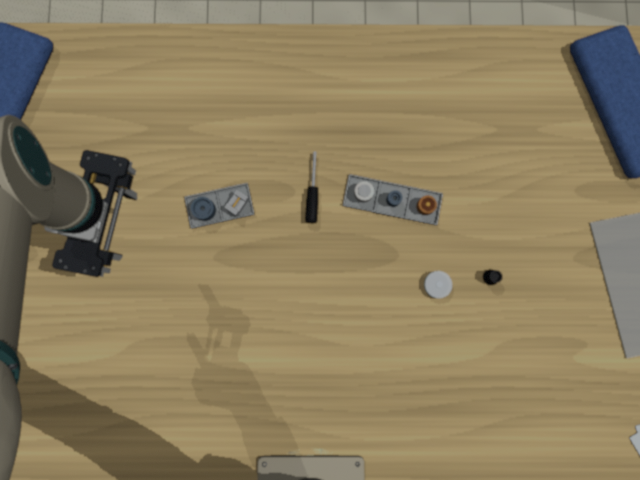

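```bash
python3 - <<'E'
from h import *
A=(150,160)
def tr(name,c,yaw,ps):
    a=np.radians(yaw);v=np.array([np.cos(a),np.sin(a)]);u=np.array([-v[1],v[0]])
    for n,p,z in ps:
        d=ray('top',zm(A,p,2.25),z)-c; print(n,'tray x,y mm',round(d@v*1e3,1),round(d@u*1e3,1))
tr('t2',np.array([.5956,.1893]),12.6,[('large',(118.5,110),.033),('clamp',(193,96),.031)])
tr('t3',np.array([.6088,-.1661]),-11.5,[('tin',(483,69),.033),('small',(550,86),.033),('wood',(624,101),.031)])
im=eyes.read_camera('side')
import cv2
cv2.imwrite('pics/s24.png',cv2.resize(im[160:220,290:370,::-1],None,fx=8,fy=8,interpolation=cv2.INTER_CUBIC))
E
```

```text
large tray x,y mm -4.9 30.9
clamp tray x,y mm -6.4 -36.1
tin tray x,y mm 1.2 60.7
small tray x,y mm -1.9 -1.0
wood tray x,y mm -1.5 -68.8
```

View pics/s24.png

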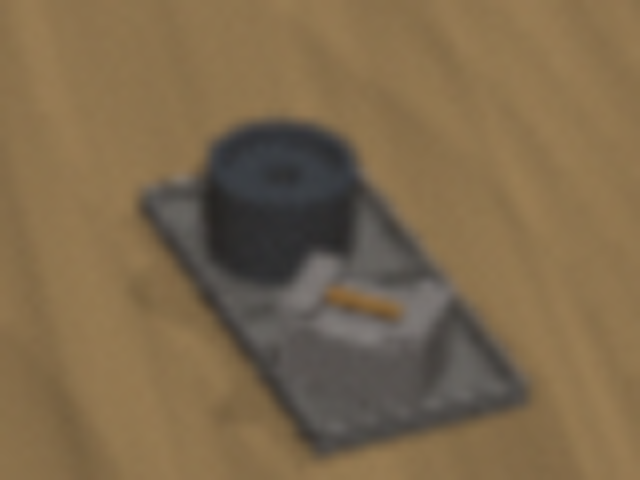

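```bash
python3 - <<'E'
from h import *
import cv2
for cam,src,o,f,w in (('side','pics/side23.png',(290,160),8,(80,60)),('top','pics/top23.png',(175,175),8,(90,60))):
    im=cv2.imread(src);im=cv2.resize(im[o[1]:o[1]+w[1],o[0]:o[0]+w[0]],None,fx=f,fy=f,interpolation=cv2.INTER_CUBIC)
    def dr(P,c): cv2.polylines(im,[np.round(zmproj(cam,np.array(P),o,f)).astype(int)],True,c,1)
    c0=np.array([.5945,.182]) if cam=='side' else np.array([.5956,.1893])
    a=np.radians(12.6);v=np.array([np.cos(a),np.sin(a)]);u=np.array([-v[1],v[0]])
    R4=((1,1),(1,-1),(-1,-1),(-1,1))
    dr([np.r_[c0+u*p*.0665+v*q*.034,.009] for p,q in R4],(0,255,0))
    for s in(-1,1): dr([np.r_[c0+u*(s*.0325+p*.031)+v*q*.031,.003] for p,q in R4],(0,255,255))
    th=np.linspace(0,6.28,60);e=c0+u*.0325
    for z in(.003,.033): dr(np.c_[e[0]+.023*np.cos(th),e[1]+.023*np.sin(th),0*th+z],(0,0,255))
    b=np.radians(57.3);j=np.array([np.cos(b),np.sin(b)]);k=np.array([j[1],-j[0]]);e=c0-u*.0325
    for z in(.003,.031): dr([np.r_[e+k*p*.022+j*q*.014,z] for p,q in R4],(255,0,255))
    cv2.imwrite(f'pics/ov24{cam}.png',im)
E
```

```text
(no output)
```

View pics/ov24side.png

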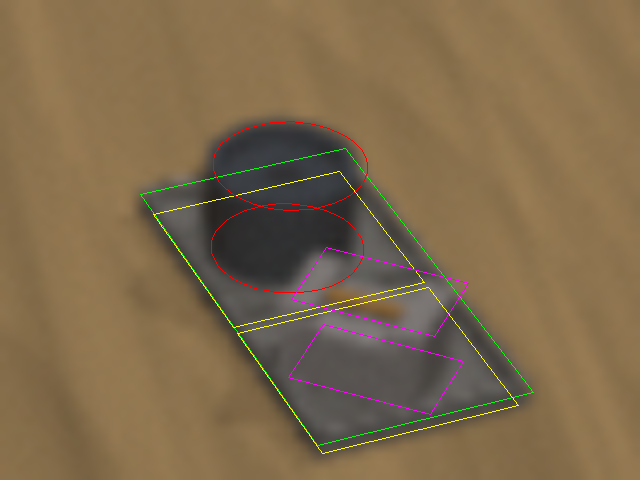

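View pics/ov24top.png

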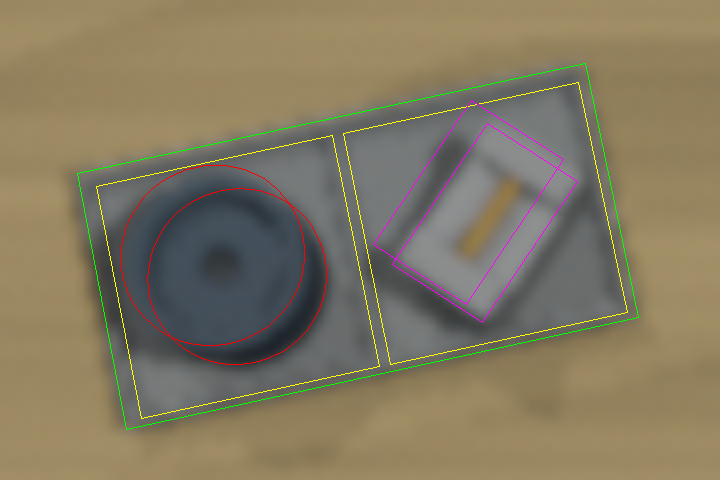

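```bash
python3 - <<'E'
from plant import env
print(env.sign_off())
E
```

```text
the job is handed in; nothing more can be done
None
```

I've made up both trays and handed the job in at about 42 s of robot time.

- **tray2:** The large die is in the +y compartment and the clamp is in the other, turned about 45° to the tray.
- **tray3:** The small die is in the middle. The tin is in the end compartment next to the screwdriver and the wooden holder is in the far end.

I lowered each piece until I felt light contact with the tray floor (about 2–5 N), and only then let go. At every touchdown the tool was within about 0.2 mm of the height expected for that floor.

**Last checks:** After moving the gripper clear, both cameras showed all five pieces upright inside their own compartments. The loupe, dish and screwdriver appeared where they started.

**Disagreements:**
- **Cameras:** The two cameras differed by 4–8 mm in y. I used the side camera because it matched the robot's own position better.
- **Large die and clamp off-centre:** A rough top-camera estimate put these two 5–6 mm off-centre towards the robot, while the robot's own positions put them within about 1 mm of centre. If that estimate were right, the clamp would be about touching a wall. Both close-ups with overlays showed clear space around it, about 3 mm on the tightest side in the side view, so I left it.

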